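# Hang two framed glass slides in a column on the viewing rail

### The job

Draw the two framed glass slides out of their spring clips and hang them on the viewing rail as a column, in a free place beside the slide that already hangs there: the tall one by its hook on the rail, the square one by its hook on the tall one's lower loop. They are fragile glass, so hold them with a light grip, do not knock or drop them, and leave them hanging still. Leave the slide that already hangs, the lens, the tin box and the lamp shade where they are.

Things in the scene. Friction and masses are not known exactly. Their poses are not given: they have to be found in the camera images.
- tall_center (a point): Centre of the tall slide, 60 wide (y) x 72 high (z) x 9 mm (x), about 90 g: wooden frame, bars 8 mm wide, glass sunk 2.5 mm behind its faces. z up, x square to the glass, away from the robot. Starts in either clip. Fragile: over 40 N squeeze per finger pad or a 15 N knock (40 N against its clip) cracks it; 25 N per pad on its side edges is ample.
- tall: The whole tall slide; origin at the middle of its frame's bottom edge, axes as tall_center.
- tall_hook (a point): Point inside the tall slide's hook, 36 mm above mid top edge. The hook, brass strip 10 mm wide (y), 1.6 thick, is in side view an upside-down V, its inner sides falling at 45 degrees to two legs 16 mm apart inside: stem on the -x side, open leg on +x, its tip 14 mm below the point and flared 2 mm out. On the rail the point rests 4 mm above the rod's axis. Axes as tall_center.
- tall_loop (a point): Middle of the bar of the tall slide's lower loop, 32 mm below its frame's bottom edge; axes as tall_center. Stiff brass wire loop, 4 mm wire, fixed to the frame in its plane: level bar along y and two upright legs 32 mm apart (centres), leaving 30 mm clear height between bar and frame.
- square_center (a point): Centre of the square slide, 52 wide (y) x 52 high (z) x 9 mm (x), about 60 g; frame, hook, loop and axes as on the tall slide, and as fragile. It starts upright in the other spring clip.
- square: The whole square slide; origin at the middle of its frame's bottom edge.
- square_hook (a point): Point inside the square slide's hook, 62 mm above square_center; hook shaped as the tall slide's. On the tall slide's loop it rests 3 mm above the axis of the loop's bar.
- third: A third framed slide, 60 mm wide (y), 60 mm high, 9 mm thick, same hook and loop, that already hangs on the rail, a bystander; origin at the middle of its frame's bottom edge.
- third_hook (a point): Point inside the third slide's hook: its frame reaches from 36 to 96 mm below this point, its loop to 130 mm below.
- rail_mid (a point): Middle of the viewing rail's axis, 310 mm above the shelf: a level steel rod 6 mm thick along y, 360 mm long between two upright brass posts 12 mm thick at y = +-180 mm that stand on feet of 36 mm radius and end in knobs 337 mm above the shelf. x points away from the robot. Fixed.
- rail: The viewing rail with its posts; origin on the shelf under rail_mid.
- clip_a: Steel spring clip, fixed: origin under its middle, base plate 56 (x) x 66 (y) x 5 mm, two posts at y = +-21.5 mm on which the frame's bottom edge stands 44 mm above the shelf, the loop free between them. Back jaw and sprung front leaf reach 26 mm above that edge, within 25 mm of the middle in y, pressing about 1 N. The slide has the clip's axes and draws out straight up.
- clip_b: The second spring clip, the same as clip_a.
- lens: Projection lens, brass and bevelled glass, standing on end, 72 mm across and 76 mm high, a focus knob reaching 37 mm from its axis; heavy, loose. Origin under its centre. A bystander.
- tin_box: Painted tin slide box, 104 mm (x) by 94 mm (y), 94 mm high with its wire handle, loose. Origin under its centre. A bystander.
- shade: Aluminium lamp shade standing mouth down, 120 mm across, 104 mm high, loose. Origin under its centre. A bystander.

How it is judged:
By the outcome, as a careful person would: the job done as asked, in the order asked, and still so for the second after the job is handed in, with the robot touching nothing.
It also fails if it takes over 72 s, if anything falls off the work surface, if the arm or the gripper's body presses on something with over 40 N, if the wrist force passes 120 N, or if a joint passes its speed limit or range.

### The arm

A 7-joint arm with a two-finger parallel gripper is mounted at the origin on the work surface. World frame = base frame: x ahead of the robot, y to its left, z up, the work surface at z = 0. Lengths are in mm, angles in rad, forces in N, time in s.
With the tool pointing down it reaches from about 350 to 900 mm from the base axis. Payload 7.2 kg.
Tool frame: the origin (TCP) lies at the very end of the fingers, on their centre line; the grasp point (between the pads) lies 19 mm behind it (grip_depth is the distance from the TCP to the grasp point, in mm); z points along the fingers, y is the direction in which the jaws open and shut (so a half turn about z gives the same grasp; the last joint's range is limited). The gripper opens to 85 mm and grips with 20 to 120 N. Pads are 22 mm wide; open, the fingers measure 114 mm over their backs; the gripper's body (76 mm by 85 mm) begins 54 mm behind the grasp point. The pads swing forward as they close: fully open they stand 13 mm farther back than shut.
Start: joints at [-1.273, 0.411, -0.013, 1.596, 0.006, 1.134, -0.082], TCP at [223.57, 583.649, 201.697] pointing down, gripper open.
Joint ranges: [-2.95, 2.95], [-0.29, 1.99], [-1.47, 1.44], [0.14, 2.54], [-1.03, 4.17], [0.13, 1.85], [-2.86, 2.86]. Speed limits (rad/s): [2.39, 2.39, 3.01, 3.01, 3.14, 3.14, 3.14].

### API

Orientations are given as [roll, pitch, yaw] about the fixed x, y, z axes, in that order (R = Rz(yaw) Ry(pitch) Rx(roll)).
In Python, from plant import * gives the robot as it stands. Calls block until the motion is done:
- move_pose(position, orientation): joint-space move of the TCP to a pose.
- servo_line(position, rot=None, rate=150, threshold=None): straight line of the TCP; rot=None keeps the orientation; rate is the mean speed in mm/s. With threshold (N) it stops when the force on the tool has changed by that much, and returns True; else False.
- movej(angles): joint-space move.
- command_gripper(opening, squeeze=None): opening from 0.0 (shut) to 1.0 (fully open); squeeze is the grip in N (None keeps the last); returns when the fingers have stopped.
- dwell(seconds).
- inverse_kinematics(position, orientation): joint angles nearest the present ones, or None.
- read_camera(name): name is "scene" or "side" or "wrist"; returns a dict with "frame" (384x512x3 uint8, red, green, blue), "depth" (384x512 float32, mm along the optical axis (not along the pixel's ray), 0 where there is no reading), "fx", "fy", "cx", "cy" (pixels), "R" (3x3) and "t" (3): a world point X has camera coordinates R X + t; the wrist camera has in their place "hand_eye" (4x4, takes a point from camera to tool coordinates, whose origin is the TCP and whose axes are the flange's). Camera axes: x right, y down, z forward; pixel columns grow to the right and rows downward; lengths in mm; the calibration is good to about 2 mm. The wrist camera is an equidistant fisheye: a pixel r from the principal point sees the ray r / f radians off the axis. A picture is of the moment at which its call begins: read the wrist's pose just before it.
A pose or a line that the arm cannot do raises PlanningError and nothing moves.
- hand_in(): hands the job in, once; it reports no verdict.
Readings, each from a call of its own:
- current_time(): time.
- current_joint_pos(): joint angles.
- current_dq(): joint speeds.
- current_joint_torque(): joint torques, N m.
- current_tcp_pos(): TCP position.
- current_ee_rot(): TCP orientation.
- current_force(): force on the tool from outside, world axes, zero at the start.
- current_wrist_torque(): the same for the moment, N m.
- current_opening(): opening from 0.0 (shut) to 1.0 (fully open).
Only numpy, scipy, OpenCV 4.12 (cv2) and the standard library are available. Lean on these libraries where they do the work, as an engineer would, in place of code of your own. Each camera call takes 0.05 s, during which the arm holds its last target.

## Working session

There is one attempt and no reset: what is moved stays moved. The work goes in short steps, each a Python script; the robot and the scene stay as the last script left them, time stands still between calls to the robot, and variables do not carry over. Pictures are saved under pics/ and viewed, and the job is handed in when it is done.

```bash
mkdir -p pics; ls; python3 - <<'E'
from plant import *
import cv2,numpy as np
print(current_time(),current_tcp_pos(),current_ee_rot(),current_opening())
for n in ["scene","side","wrist"]:
    c=read_camera(n)
    cv2.imwrite(f"pics/{n}0.png",c["frame"][:,:,::-1])
    np.savez(f"{n}0.npz",**c)
    print(n,c["fx"],c["fy"],c["cx"],c["cy"],c.get("R"),c.get("t"),c.get("hand_eye"))
E
```

```text
pics
0.0 [223.38223996 583.1239012  200.84432741] [-3.13993695e+00  1.22011873e-04  2.77585898e+00] 1.0031821562892802
scene 470.1174729260973 470.1174729260973 252.6138278592956 191.40942735164586 [[-0.81869988  0.57410537  0.01155597]
 [ 0.40222453  0.5877204  -0.70199726]
 [-0.40981208 -0.57007698 -0.71208588]] [ 395.09888557  -54.05108496 1567.26912033] None
side 498.32781510479407 498.32781510479407 257.5738152369644 190.25990012934741 [[ 0.72708053 -0.68651901 -0.00674954]
 [-0.37116841 -0.38478961 -0.84508636]
 [ 0.5775707   0.61695106 -0.53458721]] [-342.99842693  340.09479025 1184.03895866] None
wrist 297.3186396354542 297.3186396354542 258.5588521204327 187.83407836011554 None None [[-1.46936008e-03 -9.65320889e-01 -2.61062104e-01  6.66623917e+01]
 [ 9.99998844e-01 -1.52031924e-03 -6.75109863e-06 -1.01061054e+00]
 [-3.90380764e-04 -2.61061813e-01  9.65322007e-01 -1.72273016e+02]
 [ 0.00000000e+00  0.00000000e+00  0.00000000e+00  1.00000000e+00]]
```

View pics/scene0.png

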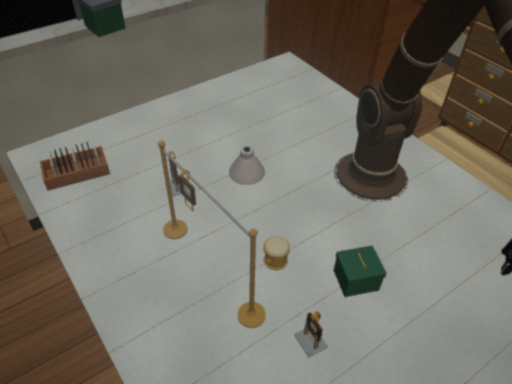

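View pics/side0.png

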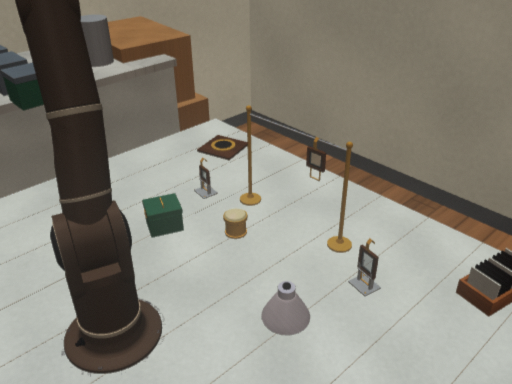

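View pics/wrist0.png

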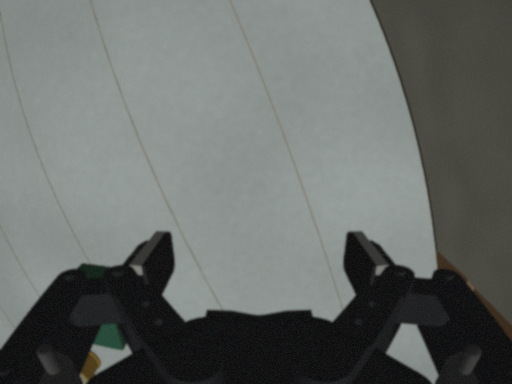

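```bash
cat > h.py <<'E'
import numpy as np,cv2
def world(c):
    d=c["depth"].astype(float);v,u=np.mgrid[:d.shape[0],:d.shape[1]]
    P=np.stack([(u-c["cx"])/c["fx"]*d,(v-c["cy"])/c["fy"]*d,d],-1)
    return (P-c["t"])@c["R"]
def onplane(c,u,v,z):
    r=np.array([(u-c["cx"])/c["fx"],(v-c["cy"])/c["fy"],1])@c["R"]; C=-c["R"].T@c["t"]
    return C+r*(z-C[2])/r[2]
def proj(c,X):
    p=c["R"]@np.asarray(X,float)+c["t"]; return p[0]/p[2]*c["fx"]+c["cx"],p[1]/p[2]*c["fy"]+c["cy"]
def crop(c,x0,y0,x1,y1,k,fn):
    cv2.imwrite(fn,cv2.resize(c["frame"][y0:y1,x0:x1,::-1],None,fx=k,fy=k,interpolation=cv2.INTER_CUBIC))
E
python3 - <<'E'
from h import *
for n in ["scene","side"]:
    c=dict(np.load(n+"0.npz")); W=world(c); print(n,"cam",-c["R"].T@c["t"])
    pts={"scene":dict(knobR=(253,233,337),knobL=(162,145,337),footR=(252,315,5),footL=(175,229,5),clipb=(311,342,2)),
     "side":dict(knobL=(249,109,337),knobR=(348,147,337),footL=(250,199,5),footR=(340,244,5),clip1=(206,190,2),clip2=(365,285,2))}[n]
    for k,(u,v,z) in pts.items(): print(k,onplane(c,u,v,z).round(),W[v,u].round())
    m=(W[...,2]>12)&(c["depth"]>0)&(W[...,0]>200)&(W[...,0]<1000)&(abs(W[...,1])<700)&(W[...,2]<400)
    nl,L,st,cen=cv2.connectedComponentsWithStats(m.astype(np.uint8))
    for i in range(1,nl):
        if st[i,4]>30:
            p=W[L==i]; print(st[i],np.median(p,0).round(),p.min(0).round(),p.max(0).round())
crop(dict(np.load("scene0.npz")),140,130,340,370,3,"pics/sc_a.png") if 0 else None
c=dict(np.load("scene0.npz"));crop(c,140,130,270,230,6,"pics/sc_a.png");crop(c,270,290,350,360,8,"pics/sc_b.png")
c=dict(np.load("side0.npz"));crop(c,180,90,310,210,6,"pics/si_a.png");crop(c,290,120,410,310,3.1,"pics/si_b.png")
E
```

```text
scene cam [ 987.49389593  698.4025768  1073.52074545]
knobR [631. 206. 337.] [629. 204. 333.]
knobL [ 654. -145.  337.] [ 652. -150.  333.]
footR [626. 202.   5.] [631. 208.  17.]
footL [ 651. -159.    5.] [ 987.  698. 1074.]
clipb [549. 343.   2.] [551. 344.   5.]
[  40  140   70   49 1624] [ 810. -536.   41.] [ 696. -630.   12.] [ 909. -489.   89.]
[ 158  141  103  180 1953] [640. -53. 230.] [ 555. -342.   12.] [674. 218. 341.]
[229 146  35  36 809] [ 351. -225.   46.] [ 286. -289.   12.] [ 396. -188.  109.]
[263 236  27  31 651] [483. 108.  68.] [438.  61.  12.] [510. 133.  79.]
[500 239  12  37 291] [212. 528. 291.] [200. 508. 243.] [223. 544. 337.]
[ 334  246   53   49 1927] [348. 286.  82.] [272. 212.  12.] [400. 335.  95.]
[304 311  19  37 421] [550. 341.  73.] [537. 312.  12.] [560. 366. 137.]
side cam [-308.24629004 -835.10408327  918.0664669 ]
knobL [608. 178. 337.] [618. 189. 331.]
knobR [ 624. -174.  337.] [ 648. -157.  322.]
footL [623. 197.   5.] [618. 191.  10.]
footR [ 650. -162.    5.] [ 641. -168.   13.]
clip1 [555. 347.   2.] [544. 332.  13.]
clip2 [ 564. -315.    2.] [ 564. -315.    2.]
[ 245  106  108  141 1567] [641. -61. 241.] [ 603. -175.   12.] [884. 504. 337.]
[208 135  32  23 301] [800. 543.  15.] [735. 458.  12.] [870. 631.  23.]
[199 158  12  35 230] [545. 337.  64.] [536. 310.  12.] [558. 370. 134.]
[ 142  193   42   42 1274] [321. 246.  78.] [267. 211.  12.] [398. 337.  96.]
[223 208  24  28 527] [459.  82.  62.] [435.  59.  12.] [507. 135.  78.]
[357 238  22  50 631] [ 561. -314.   78.] [ 548. -343.   12.] [ 575. -281.  155.]
[ 457  248   55   66 2250] [ 732. -553.   62.] [ 690. -606.   12.] [ 874. -491.   86.]
[ 262  281   47   51 1545] [ 315. -263.   45.] [ 275. -302.   12.] [ 381. -192.  106.]
```

View pics/sc_a.png

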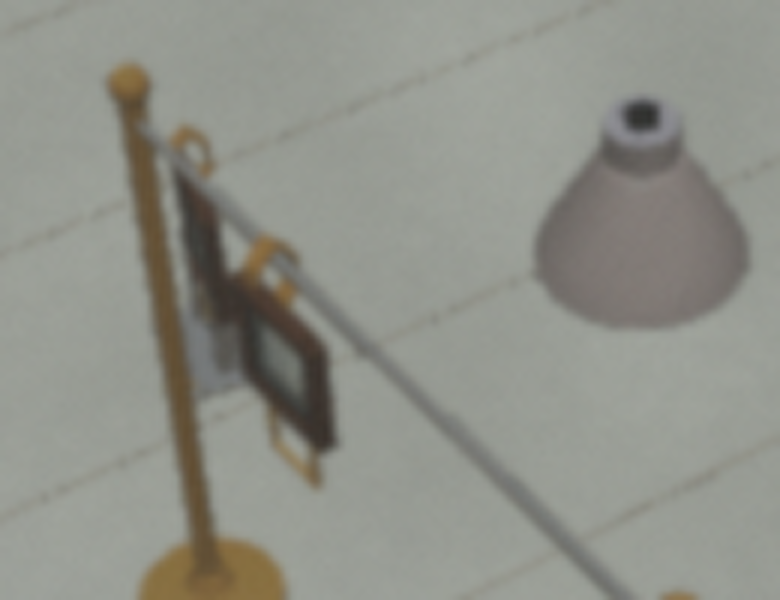

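View pics/sc_b.png

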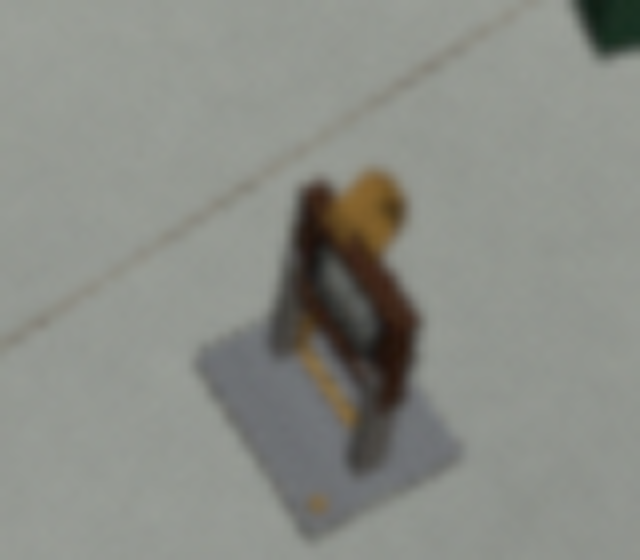

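View pics/si_a.png

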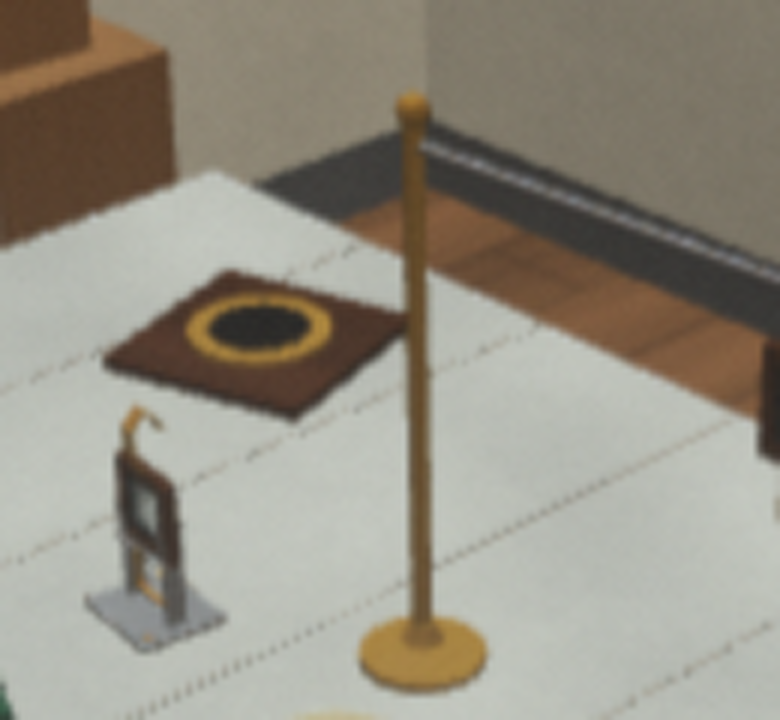

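View pics/si_b.png

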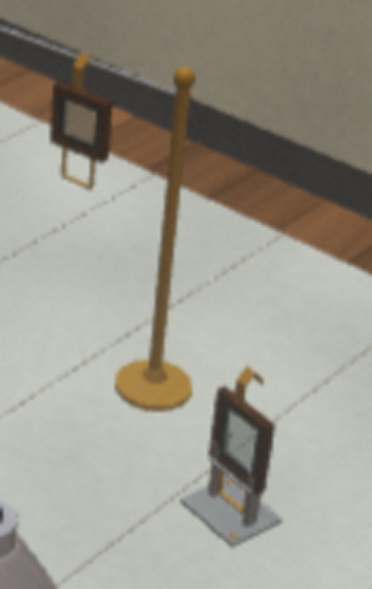

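```bash
python3 - <<'E'
from h import *
S=dict(np.load("scene0.npz"));D=dict(np.load("side0.npz"))
for n,c,boxes in (("scene",S,dict(sq=(304,311,323,348),tall=(165,155,178,190),third=(178,165,200,212))),("side",D,dict(sq=(199,158,211,193),tall=(357,238,379,288),third=(303,135,330,182)))):
    W=world(c)
    for k,(a,b,e,f) in boxes.items():
        w=W[b:f,a:e].reshape(-1,3); rgb=c["frame"][b:f,a:e].reshape(-1,3).astype(int)
        z0={"sq":(46,98),"tall":(46,118),"third":(215,275)}[k]
        m=(w[:,2]>z0[0])&(w[:,2]<z0[1])&(w[:,0]>500)
        p=w[m]; q=p[:,:2]
        med=np.median(q,0); q=q[np.linalg.norm(q-med,axis=1)<40]
        vx,vy,x0,y0=cv2.fitLine(q.astype(np.float32),cv2.DIST_HUBER,0,.01,.01).ravel()
        if vy<0: vx,vy=-vx,-vy
        t=(q-[x0,y0])@[vx,vy]
        print(n,k,len(q),"dir yaw(-vx/vy)",np.arctan2(-vx,vy).round(3),"mid",np.array([x0,y0])+[vx*(t.min()+t.max())/2,vy*(t.min()+t.max())/2],"len",np.ptp(t))
        h=w[(w[:,2]>z0[1]+4)]; 
        if len(h): print("   hook", np.median(h,0).round(),h.min(0).round(),h.max(0).round())
# plate corners
print("third hook sc",onplane(S,184.7,171.7,314), "side",onplane(D,316,138,314))
for u,v in [(294.5,334.5),(309,357.5),(328,346.5)]: print("sqclip scene",onplane(S,u,v,5))
for u,v in [(180+85/6,90+600/6),(180+148/6,90+650/6),(180+227/6,90+617/6)]: print("sqclip side",onplane(D,u,v,5))
for u,v in [(290+181/3.1,120+503/3.1),(290+233/3.1,120+543/3.1),(290+281/3.1,120+518/3.1)]: print("tallclip side",onplane(D,u,v,5))
E
```

```text
scene sq 267 dir yaw(-vx/vy) -0.091 mid [550.58488691 339.27296556] len 53.99895402516319
   hook [550. 340. 125.] [537. 331. 102.] [ 987.  698. 1074.]
scene tall 111 dir yaw(-vx/vy) -0.155 mid [ 567.90241945 -307.62694119] len 55.71535933675329
   hook [ 650. -155.  236.] [ 556. -319.  124.] [ 987.  698. 1074.]
scene third 235 dir yaw(-vx/vy) 0.094 mid [645.93647953 -56.40504738] len 63.710416803319035
   hook [644. -53. 311.] [635. -86. 279.] [ 987.  698. 1074.]
side sq 138 dir yaw(-vx/vy) -0.09 mid [544.61249571 339.94738781] len 60.31662468309674
   hook [541. 341. 122.] [-308. -835.  104.] [558. 349. 918.]
side tall 471 dir yaw(-vx/vy) -0.19 mid [ 561.3912471  -311.35828252] len 62.74991732770812
   hook [ 556. -312.  146.] [-308. -835.  127.] [ 575. -305.  918.]
side third 351 dir yaw(-vx/vy) 0.06 mid [640.83747165 -57.04657721] len 64.47282479748995
   hook [639. -57. 310.] [-308. -835.  279.] [653.  -9. 918.]
third hook sc [645.20054894 -53.71358003 314.        ] side [640.59492102 -55.18085839 314.        ]
sqclip scene [571.13185164 305.48560521   5.        ]
sqclip scene [579.68125774 371.19763732   5.        ]
sqclip scene [524.14977363 376.05124296   5.        ]
sqclip side [522.57385755 371.11035463   5.        ]
sqclip side [516.11151014 304.81491317   5.        ]
sqclip side [569.64469018 300.62571881   5.        ]
tallclip side [ 538.45683909 -279.73347551    5.        ]
tallclip side [ 531.24559679 -339.22845844    5.        ]
tallclip side [ 584.66238833 -349.38362328    5.        ]
```

```bash
python3 - <<'E'
from plant import *
import numpy as np
from scipy.spatial.transform import Rotation as Ro
def ori(yaw,tilt):
    z=np.array([np.cos(yaw)*np.cos(tilt),np.sin(yaw)*np.cos(tilt),-np.sin(tilt)])
    out=[]
    for s in (1,-1):
        y=s*np.array([-np.sin(yaw),np.cos(yaw),0]); x=np.cross(y,z)
        out.append((s,x[2],Ro.from_matrix(np.stack([x,y,z],1)).as_euler('xyz')))
    return out
for nm,p in dict(tall=(580,-314,90),sq=(565,342,85),rail=(650,20,240),railsq=(650,20,115)).items():
  for t in (0,10,20,30):
    for yaw in (-.3,0,.3):
      for s,xz,o in ori(yaw,np.radians(t)):
        j=inverse_kinematics(p,o)
        print(nm,t,yaw,s,round(xz,2),None if j is None else np.round(j,2))
E
```

```text
tall 0 -0.3 1 -1.0 [ 1.44  1.45 -0.84  2.39  3.76  1.39 -0.59]
tall 0 -0.3 -1 1.0 [ 1.02  1.21 -0.43  2.41  3.66  1.75  2.13]
tall 0 0 1 -1.0 [ 1.74  1.47 -0.96  2.24  4.16  0.75 -0.85]
tall 0 0 -1 1.0 [ 0.89  1.09 -0.01  2.28  4.03  1.71  1.76]
tall 0 0.3 1 -1.0 [ 1.94  1.72 -1.26  2.   -0.58  0.28 -2.27]
tall 0 0.3 -1 1.0 [ 1.94  1.72 -1.26  2.   -0.58  0.28  0.87]
tall 10 -0.3 1 -0.98 [ 1.43  1.29 -0.93  2.45  3.47  1.27 -0.6 ]
tall 10 -0.3 -1 0.98 [0.23 1.07 0.39 2.51 3.32 1.84 1.3 ]
tall 10 0 1 -0.98 [ 0.79  0.93  0.08  2.34  3.98  1.53 -1.52]
tall 10 0 -1 0.98 [ 1.76  1.36 -1.07  2.28  3.83  0.59  2.45]
tall 10 0.3 1 -0.98 [ 1.89  1.51 -1.24  2.05 -0.7   0.19 -2.3 ]
tall 10 0.3 -1 0.98 [ 1.89  1.51 -1.24  2.05 -0.7   0.19  0.84]
tall 20 -0.3 1 -0.94 [ 0.43  0.78  0.16  2.51  3.41  1.39 -1.64]
tall 20 -0.3 -1 0.94 [ 1.45  1.13 -1.05  2.45  3.16  1.08  2.56]
tall 20 0 1 -0.94 [ 1.8   1.34 -1.26  2.29  3.17  0.43 -0.17]
tall 20 0 -1 0.94 [ 1.68  1.13 -1.06  2.3   3.61  0.53  2.4 ]
tall 20 0.3 1 -0.94 [ 1.89  1.51 -1.41  2.07  0.99  0.21  2.2 ]
tall 20 0.3 -1 0.94 [ 1.89  1.51 -1.4
[... 4152 characters left out ...]
  2.85  1.38 -1.17]
railsq 20 0 -1 0.94 None
railsq 20 0.3 1 -0.94 [ 0.49  0.72 -0.43  2.48  3.49  1.12 -1.29]
railsq 20 0.3 -1 0.94 [ 1.12  1.23 -1.26  2.45  3.06  0.9   2.82]
railsq 30 -0.3 1 -0.87 [-0.8   0.55  0.4   2.45  2.39  0.78 -1.61]
railsq 30 -0.3 -1 0.87 [ 0.06  0.6  -0.63  2.39  2.19  1.15  2.02]
railsq 30 0 1 -0.87 [-0.37  0.51  0.19  2.51  2.98  0.91 -1.65]
railsq 30 0 -1 0.87 [ 0.65  0.76 -1.04  2.45  2.59  1.09  2.35]
railsq 30 0.3 1 -0.87 [ 1.06  0.96 -1.24  2.4   2.81  0.71 -0.41]
railsq 30 0.3 -1 0.87 [ 1.06  0.96 -1.24  2.4   2.81  0.71  2.74]<sys>:0: UserWarning: Gimbal lock detected. Setting third angle to zero since it is not possible to uniquely determine all angles.
```

```bash
cat >> h.py <<'E'
from scipy.spatial.transform import Rotation as Ro
def Rtool(yaw,tilt_deg,s=-1):
    t=np.radians(tilt_deg)
    z=np.array([np.cos(yaw)*np.cos(t),np.sin(yaw)*np.cos(t),-np.sin(t)])
    y=s*np.array([-np.sin(yaw),np.cos(yaw),0]); x=np.cross(y,z)
    return np.stack([x,y,z],1)
def ori(yaw,tilt_deg,s=-1):
    return Ro.from_matrix(Rtool(yaw,tilt_deg,s)).as_euler('xyz')
E
python3 - <<'E'
from plant import *
from h import *
def show(n,p,o):
    j=inverse_kinematics(p,o); print(n,None if j is None else np.round(j,2))
show("down",(300,330,420),(3.1416,0,2.776+np.arctan2(330,300)-1.206))
show("downR",(380,-260,400),(3.1416,0,2.776+np.arctan2(-260,380)-1.206))
for s in (1,-1):
  for t in (25,35,45,60): show((s,t),(400,-290,330),ori(-.17,t,s))
for s in (1,-1):
  for t in (25,30): 
    show((s,t,"hang"),(640,85,245),ori(.066,t,s)); show((s,t,"hangsq"),(640,85,110),ori(.066,t,s))
E
```

```text
down [-1.09 -0.02  0.14  1.63  0.    1.53 -0.11]
downR [-0.19 -0.03  0.68  1.67  0.02  1.49 -0.11]
(1, 25) None
(1, 35) None
(1, 45) [ 0.66 -0.27  0.18  2.29 -0.78  0.61  2.79]
(1, 60) [ 0.04 -0.28  0.56  2.12 -0.1   0.79  2.06]
(-1, 25) None
(-1, 35) None
(-1, 45) [ 0.66 -0.27  0.18  2.29 -0.78  0.61 -0.35]
(-1, 60) [ 0.04 -0.28  0.56  2.12 -0.1   0.79 -1.08]
(1, 25, 'hang') [-1.11  0.24  0.86  2.53  2.98  0.66 -1.69]
(1, 25, 'hangsq') [ 0.03  0.64 -0.46  2.52  2.75  1.2  -1.28]
(1, 30, 'hang') [-1.1   0.14  0.83  2.48  2.87  0.47 -1.52]
(1, 30, 'hangsq') [-0.45  0.52  0.11  2.52  2.87  0.93 -1.6 ]
(-1, 25, 'hang') [ 0.7   0.43 -1.22  2.44  2.43  0.88  2.31]
(-1, 25, 'hangsq') None
(-1, 30, 'hang') [ 0.59  0.26 -1.03  2.39  2.38  0.62  2.26]
(-1, 30, 'hangsq') [ 0.51  0.78 -1.04  2.46  2.55  1.15  2.33]
```

```bash
python3 - <<'E'
from plant import *
from h import *
for y in (90,110):
 for nm,z in (("hang",245),("hangsq",112)):
  for s in (1,-1):
   for t in (25,30,35,40):
    r=[]
    for dx in (-60,-40,-20,0,20):
      R=Rtool(.066,t,s); g=np.array([636+dx-(y-85)*.066,y,z]); p=g+R[:,2]*15
      j=inverse_kinematics(p,ori(.066,t,s)); r.append("None" if j is None else str(np.round(j,1).tolist()))
    print(y,nm,s,t,r)
E
```

```text
90 hang 1 25 ['None', 'None', '[0.7, 0.4, -1.2, 2.5, 2.4, 0.9, -0.8]', '[-1.0, 0.3, 0.8, 2.5, 3.0, 0.7, -1.7]', '[-1.0, 0.3, 0.7, 2.5, 3.0, 0.7, -1.7]']
90 hang 1 30 ['[0.7, 0.2, -1.2, 2.5, 2.3, 0.7, -0.9]', '[-1.1, 0.1, 0.7, 2.5, 2.7, 0.5, -1.4]', '[-1.1, 0.1, 0.8, 2.5, 2.8, 0.5, -1.5]', '[-1.1, 0.2, 0.8, 2.5, 2.9, 0.5, -1.6]', '[-1.0, 0.2, 0.7, 2.4, 2.9, 0.5, -1.6]']
90 hang 1 35 ['[-1.0, -0.0, 0.6, 2.5, 2.4, 0.4, -1.0]', '[-0.9, 0.0, 0.6, 2.5, 2.5, 0.4, -1.1]', '[-0.9, 0.1, 0.6, 2.4, 2.6, 0.3, -1.2]', '[-1.0, 0.1, 0.7, 2.4, 2.7, 0.3, -1.4]', '[-0.9, 0.2, 0.6, 2.4, 2.8, 0.3, -1.4]']
90 hang 1 40 ['[-0.8, -0.0, 0.5, 2.4, 2.0, 0.3, -0.7]', '[-0.8, 0.0, 0.4, 2.4, 2.1, 0.2, -0.7]', '[-0.6, 0.1, 0.3, 2.4, 2.1, 0.2, -0.8]', '[-0.5, 0.1, 0.2, 2.3, 2.1, 0.2, -0.8]', '[-0.4, 0.1, 0.1, 2.3, 2.1, 0.2, -0.7]']
90 hang -1 25 ['None', 'None', '[0.7, 0.4, -1.2, 2.5, 2.4, 0.9, 2.3]', '[0.7, 0.5, -1.2, 2.4, 2.4, 0.9, 2.3]', '[0.5, 0.4, -1.0, 2.4, 2.5, 0.8, 2.2]']
90 hang -1 30 ['[0.7, 0.2, -1.2, 2.5, 2.3, 0.7, 2.2]', '[0.6, 0.2, -1.0, 2.5, 2.4, 0.7, 2.2]', '[0.6, 0.3, -1.0, 2.4, 2.4, 0.7, 2.2]', '[
[... 4238 characters left out ...]
3, 2.5, 0.6, -1.1]']
110 hangsq -1 25 ['None', 'None', 'None', '[0.4, 0.9, -1.0, 2.5, 2.6, 1.4, 2.3]', '[0.4, 0.9, -1.0, 2.4, 2.6, 1.3, 2.4]']
110 hangsq -1 30 ['None', 'None', '[0.4, 0.8, -1.0, 2.5, 2.5, 1.2, 2.3]', '[0.4, 0.8, -1.0, 2.4, 2.5, 1.2, 2.3]', '[0.5, 0.8, -1.0, 2.4, 2.5, 1.2, 2.4]']
110 hangsq -1 35 ['None', '[0.4, 0.7, -1.0, 2.5, 2.4, 1.1, 2.3]', '[0.4, 0.7, -1.0, 2.4, 2.4, 1.0, 2.3]', '[0.3, 0.6, -0.8, 2.4, 2.4, 0.9, 2.2]', '[0.3, 0.6, -0.8, 2.4, 2.4, 0.9, 2.3]']
110 hangsq -1 40 ['[0.3, 0.5, -0.8, 2.5, 2.3, 0.8, 2.2]', '[0.3, 0.5, -0.8, 2.4, 2.3, 0.8, 2.2]', '[0.3, 0.5, -0.8, 2.4, 2.3, 0.8, 2.3]', '[0.1, 0.5, -0.6, 2.4, 2.4, 0.7, 2.2]', '[0.2, 0.5, -0.6, 2.3, 2.4, 0.7, 2.2]']
```

```bash
python3 - <<'E'
from plant import *
from h import *
def show(n,p,o):
    j=inverse_kinematics(p,o); print(n,None if j is None else np.round(j,2).tolist())
for t in (45,60,75):
  for p in ((480,-260,300),(450,-250,350),(420,200,380)):
    for s in (1,-1): show((t,p,s),p,ori(-.17 if p[1]<0 else 0.0,t,s))
for t in (35,40,45):
  for d in (0,100):
    R=Rtool(-.17,t); show((t,d),np.array([564,-310,90])+R[:,2]*(15-d),ori(-.17,t))
    show((t,d,'up'),np.array([564,-310,180])+R[:,2]*(15-d),ori(-.17,t))
E
```

```text
(45, (480, -260, 300), 1) [-0.19, -0.29, 0.68, 2.32, -0.26, 0.31, 2.16]
(45, (480, -260, 300), -1) [-0.19, -0.29, 0.68, 2.32, -0.26, 0.31, -0.99]
(45, (450, -250, 350), 1) [0.68, -0.27, -0.01, 2.25, -0.7, 0.55, 2.55]
(45, (450, -250, 350), -1) [0.68, -0.27, -0.01, 2.25, -0.7, 0.55, -0.59]
(45, (420, 200, 380), 1) None
(45, (420, 200, 380), -1) None
(60, (480, -260, 300), 1) [-0.5, -0.25, 0.89, 2.12, 0.11, 0.67, 1.75]
(60, (480, -260, 300), -1) [-0.1, -0.15, 0.57, 2.11, -0.13, 0.66, -1.17]
(60, (450, -250, 350), 1) [-0.15, -0.28, 0.56, 2.07, 0.03, 0.8, 1.81]
(60, (450, -250, 350), -1) [-0.15, -0.28, 0.56, 2.07, 0.03, 0.8, -1.33]
(60, (420, 200, 380), 1) [-0.86, -0.27, -0.01, 2.04, 0.45, 1.06, 0.54]
(60, (420, 200, 380), -1) [-0.65, -0.26, -0.17, 2.03, 0.39, 1.03, -2.54]
(75, (480, -260, 300), 1) [0.67, 0.06, -0.22, 1.85, -0.07, 0.98, 1.88]
(75, (480, -260, 300), -1) [-0.94, -0.05, 1.41, 1.91, -0.03, 0.99, -1.25]
(75, (450, -250, 350), 1) [-0.75, -0.24, 1.04, 1.88, 0.19, 1.13, 1.65]
(75, (450, -250, 350), -1) [-0.73, -0.23, 1.03, 1.88, 0.18, 1.13, -1.48]
(75, (420, 200, 380), 1) [-0.96, -0.16, 0.23, 1.86, 0.22, 1.24, 0.8]
(75, (420, 200, 380), -1) [-1.04, -0.17, 0.3, 1.87, 0.24, 1.24, -2.36]
(35, 0) [1.47, 0.83, -1.04, 2.34, 2.97, 0.54, 2.52]
(35, 0, 'up') [1.62, 0.64, -1.22, 2.3, 2.77, 0.34, 2.58]
(35, 100) [1.77, 0.67, -1.23, 2.46, 3.03, 0.4, 2.43]
(35, 100, 'up') [1.88, 0.27, -1.21, 2.39, 4.12, 0.3, 1.13]
(40, 0) [1.44, 0.75, -1.03, 2.3, 2.79, 0.43, 2.6]
(40, 0, 'up') [1.59, 0.58, -1.2, 2.25, 2.44, 0.23, 2.84]
(40, 100) [1.74, 0.55, -1.21, 2.4, 2.94, 0.26, 2.42]
(40, 100, 'up') None
(45, 0) [1.4, 0.69, -1.02, 2.25, 2.51, 0.32, 2.81]
(45, 0, 'up') [1.59, 0.58, -1.26, 2.19, 1.73, 0.24, -2.76]
(45, 100) [1.42, 0.32, -0.84, 2.34, 3.97, 0.17, 1.23]
(45, 100, 'up') None
```

```bash
cat > fit.py <<'E'
from plant import *
from h import *
from scipy.optimize import least_squares
rng=np.random.default_rng(0)
Q=[];P=[];R=[]
while len(Q)<120:
    az=rng.uniform(-1.2,1.2); r=rng.uniform(400,750)
    p=np.array([r*np.cos(az),r*np.sin(az),rng.uniform(100,450)])
    Rm=Rtool(az+rng.uniform(-.6,.6),rng.uniform(20,90),rng.choice([-1,1]))
    o=Ro.from_matrix(Rm).as_euler('xyz'); j=inverse_kinematics(p,o)
    if j is not None: Q.append(j);P.append(p);R.append(Rm)
Q=np.array(Q);P=np.array(P)/1000;R=np.array(R)
def fk(x,Q):
    x=x.reshape(-1); n=len(Q); A=Ro.identity(n); t=np.zeros((n,3))
    for i in range(7):
        w=x[6*i:6*i+3]; w=w/np.linalg.norm(w); c=x[6*i+3:6*i+6]
        Ri=Ro.from_rotvec(Q[:,[i]]*w)
        t=t+A.apply(c-Ri.apply(c)); A=A*Ri
    M=Ro.from_rotvec(x[42:45]); return A*M, t+A.apply(x[45:48])
def res(x):
    A,t=fk(x,Q); return np.concatenate([(t-P).ravel(),0.3*(A.inv()*Ro.from_matrix(R)).as_rotvec().ravel()])
best=None
for trial in range(12):
    s=rng.choice([-1,1],7) if trial else np.array([-1,1,-1,1,-1,1,-1])
    x=np.zeros(48); h=[.15,.3,.5,.7,.9,1.0,1.1]
    for i in range(7):
        x[6*i:6*i+3]=[0,0,s[i]] if i%2==0 else [0,s[i],0]; x[6*i+5]=h[i]
    x[6*0+2]=-1;x[6+1]=1
    x[42:45]=[0,0,rng.uniform(-3,3)]; x[45:48]=[0,0,1.3]
    f=least_squares(res,x,max_nfev=300)
    if best is None or f.cost<best.cost: best=f
    print(trial,s,f.cost)
    if best.cost<1e-4: break
np.save("fk.npy",best.x); np.set_printoptions(precision=4,suppress=True); print(best.x.reshape(8,6)); r=res(best.x); print(abs(r).max())
E
python3 fit.py; python3 - <<'E'
from plant import *
print(current_time())
E
```

```text
0 [-1  1 -1  1 -1  1 -1] 1.1809097824051545e-20
[[-0.      0.     -3.453  -0.      0.     -0.3029]
 [-0.      0.7461  0.     -0.      0.0972  0.284 ]
 [-0.     -0.     -1.0749 -0.     -0.0292  0.4193]
 [-0.      0.9285  0.     -0.     -0.0057  0.8176]
 [-0.      0.     -0.7241 -0.     -0.048   0.5955]
 [-0.      1.3056  0.     -0.      0.155   1.2702]
 [-0.      0.     -0.9161 -0.     -0.0484  1.03  ]
 [ 0.     -0.      1.5708  0.     -0.0484  1.6503]]
5.113021117608696e-11
0.15
```

```bash
cat > arm.py <<'E'
from h import *
from scipy.optimize import least_squares
X=np.load("fk.npy")
LO=np.array([-2.95,-.29,-1.47,.14,-1.03,.13,-2.86]);HI=np.array([2.95,1.99,1.44,2.54,4.17,1.85,2.86])
def fk(q):
    A=Ro.identity();t=np.zeros(3)
    for i in range(7):
        w=X[6*i:6*i+3]/np.linalg.norm(X[6*i:6*i+3]);c=X[6*i+3:6*i+6];Ri=Ro.from_rotvec(q[i]*w)
        t=t+A.apply(c-Ri.apply(c));A=A*Ri
    return (A*Ro.from_rotvec(X[42:45])).as_matrix(),(t+A.apply(X[45:48]))*1000
MID=(LO+HI)/2
def ik(p,R,seed,reg=1e-3,mg=.03):
    Rt=Ro.from_matrix(R); seed=np.clip(seed,LO+mg+1e-3,HI-mg-1e-3)
    def res(q):
        A,t=fk(q);return np.concatenate([(t-p)/300,(Ro.from_matrix(A).inv()*Rt).as_rotvec(),reg*(q-seed)])
    f=least_squares(res,seed,bounds=(LO+mg,HI-mg),xtol=1e-12,ftol=1e-12)
    A,t=fk(f.x); e=np.linalg.norm(t-p)+300*np.linalg.norm((Ro.from_matrix(A).inv()*Rt).as_rotvec())
    return f.x,e
def margin(q): return np.min(np.minimum(q-LO,HI-q))
GD=15.  # tcp beyond grasp point
def tcp(g,yaw,tilt,s=-1):
    R=Rtool(yaw,tilt,s); return np.asarray(g,float)+R[:,2]*GD,R
E
cat > plan.py <<'E'
from arm import *
rng=np.random.default_rng(1)
keys=[]
# (name,g,yaw)
for tilt in (35,40):
  K=[("pre",(564-75,-310+13,90+55),-.17),("gr",(564,-310,90),-.17),("up",(564,-310,180),-.17),("tr",(560,-200,240),-.1),("tr2",(565,-50,262),0),("H0",(585,105,269),.066),("H1",(635,105,269),.066),("H2",(635,105,248),.066),("H3",(585,105,283),.066)]
  fams=[]
  for n in range(40):
    seed=rng.uniform(LO,HI); seed[2]=rng.uniform(-1,1)
    qs=[];q=seed;ok=True
    # start from H1
    order=[6,5,4,3,2,1,0]
    out={}
    for k in order:
        p,R=tcp(K[k][1],K[k][2],tilt); qn,e=ik(p,R,q,reg=1e-3)
        if e>1: ok=False;break
        out[k]=qn;q=qn
    if not ok: continue
    q=out[6]
    for k in (7,8):
        p,R=tcp(K[k][1],K[k][2],tilt); q,e=ik(p,R,q)
        if e>1: ok=False;break
        out[k]=q
    if not ok: continue
    jump=max(abs(out[k+1]-out[k]).max() for k in range(8))
    fams.append((jump,min(margin(v) for v in out.values()),out))
  fams.sort(key=lambda f:f[0])
  print("tilt",tilt,len(fams))
  for f in fams[:3]:
    print(f[0],f[1]); 
    for k in range(9): print("  ",K[k][0],np.round(f[2][k],2))
E
python3 plan.py
```

```text
tilt 35 18
0.9261511467144894 0.030000000009744898
   pre [0.67 0.34 0.1  2.51 3.91 0.75 1.29]
   gr [0.22 0.61 0.52 2.41 3.84 0.97 1.16]
   up [0.18 0.35 0.55 2.38 4.03 0.72 0.99]
   tr [-0.06  0.07  0.52  2.46  3.94  0.44  1.  ]
   tr2 [-0.43 -0.08  0.42  2.51  3.05  0.25  1.69]
   H0 [-0.77 -0.03  0.32  2.44  2.12  0.37  2.34]
   H1 [-0.74  0.07  0.38  2.35  2.3   0.31  2.2 ]
   H2 [-0.69  0.12  0.33  2.37  2.45  0.35  2.03]
   H3 [-0.69 -0.05  0.23  2.42  2.    0.36  2.46]
0.9305249030920169 0.030000000000000693
   pre [0.67 0.34 0.1  2.51 3.91 0.75 1.29]
   gr [0.22 0.61 0.52 2.41 3.84 0.97 1.16]
   up [0.18 0.35 0.55 2.38 4.03 0.72 0.99]
   tr [-0.06  0.07  0.52  2.46  3.94  0.44  1.  ]
   tr2 [-0.43 -0.08  0.42  2.51  3.05  0.25  1.69]
   H0 [-0.9  -0.04  0.45  2.45  2.12  0.38  2.35]
   H1 [-0.87  0.07  0.52  2.36  2.33  0.3   2.17]
   H2 [-0.8   0.12  0.46  2.38  2.49  0.34  1.98]
   H3 [-0.8  -0.06  0.34  2.43  1.99  0.36  2.48]
0.9350921215859542 0.030000000005639738
   pre [0.67 0.34 0.1  2.51 3.91 0.75 1.29]
   gr [0.22 0.61 0.52 2.41 3.84 0.97 1.16]
   up [0.18 0.35 0.55 2.38 4.03 0.72 0.99]
   tr [-0.06  0.07  0.52  2.46  3.94  0.44  1.  ]
   tr2 [-0.43 -0.08  0.42  2.51  3.05  0.25  1.69]
   H0 [-1.   -0.05  0.55  2.45  2.11  0.38  2.36]
   H1 [-0.98  0.07  0.63  2.36  2.35  0.29  2.14]
   H2 [-0.89  0.12  0.55  2.38  2.53  0.33  1.95]
   H3 [-0.88 -0.07  0.42  2.43  1.99  0.37  2.49]
tilt 40 0
```

```bash
python3 - <<'E'
from arm import *
q0=np.array([-1.273,.411,-.013,1.596,.006,1.134,-.082])
v1=np.array([-1.0,-.2,0.05,2.0,.6,.9,0.2]); v2=np.array([.5,-.1,.1,2.4,3.6,.7,1.2])
p,R=tcp((564-75,-297,145),-.17,35); q3,e=ik(p,R,np.array([0.67,.34,.1,2.51,3.91,.75,1.29])); print(np.round(q3,3),e)
W=[q0,v1,v2,q3]
for a,b in zip(W,W[1:]):
    for s in np.linspace(0,1,7):
        R,t=fk(a+(b-a)*s); w=t-R[:,2]*300; c=t+R@[67,0,-172]; tip=[ (t+R[:,1]*57*k-R[:,2]*10)[2] for k in (1,-1)]
        print(np.round(t),"z",np.round(R[:,2],2),"wrist",np.round(w),"camz",round(c[2]),"tips",np.round(tip))
    print()
E
```

```text
[0.68  0.34  0.082 2.509 3.904 0.746 1.3  ] 0.0002902732452772282
[224. 584. 202.] z [ 0.  0. -1.] wrist [224. 584. 502.] camz 374 tips [212. 212.]
[282. 545. 238.] z [ 0.11  0.04 -0.99] wrist [248. 533. 536.] camz 403 tips [252. 244.]
[335. 500. 274.] z [ 0.22  0.07 -0.97] wrist [268. 479. 566.] camz 429 tips [292. 276.]
[381. 452. 310.] z [ 0.33  0.1  -0.94] wrist [281. 423. 592.] camz 452 tips [330. 309.]
[419. 399. 345.] z [ 0.43  0.11 -0.89] wrist [289. 366. 613.] camz 472 tips [366. 342.]
[450. 345. 378.] z [ 0.53  0.12 -0.84] wrist [291. 309. 630.] camz 489 tips [399. 374.]
[474. 289. 409.] z [ 0.62  0.12 -0.78] wrist [288. 253. 642.] camz 503 tips [429. 405.]

[474. 289. 409.] z [ 0.62  0.12 -0.78] wrist [288. 253. 642.] camz 503 tips [429. 405.]
[604. 101. 466.] z [ 0.82 -0.19 -0.54] wrist [357. 158. 627.] camz 504 tips [457. 486.]
[657. -61. 542.] z [ 0.88 -0.4  -0.25] wrist [393.  60. 616.] camz 541 tips [503. 585.]
[ 663. -173.  600.] z [ 0.88 -0.47 -0.01] wrist [399. -32. 602.] camz 589 tips [544. 656.]
[ 649. -242.  615.] z [ 0.89 -0.43  0.11] wrist [ 381. -111.  581.] 
[... 172 characters left out ...]
5. -227.  507.] camz 564 tips [482. 487.]

[ 570. -318.  484.] z [ 0.95 -0.3  -0.08] wrist [ 285. -227.  507.] camz 564 tips [482. 487.]
[ 570. -324.  422.] z [ 0.94 -0.29 -0.17] wrist [ 288. -236.  473.] camz 517 tips [423. 425.]
[ 565. -326.  361.] z [ 0.93 -0.27 -0.26] wrist [ 287. -244.  438.] camz 470 tips [364. 363.]
[ 556. -325.  301.] z [ 0.91 -0.25 -0.34] wrist [ 284. -250.  405.] camz 423 tips [306. 303.]
[ 541. -320.  243.] z [ 0.88 -0.22 -0.43] wrist [ 278. -255.  372.] camz 377 tips [249. 246.]
[ 523. -312.  188.] z [ 0.84 -0.18 -0.5 ] wrist [ 270. -257.  339.] camz 333 tips [194. 192.]
[ 501. -299.  136.] z [ 0.81 -0.14 -0.57] wrist [ 259. -258.  308.] camz 290 tips [142. 142.]
```

```bash
cat >> arm.py <<'E'
def raywrist(c,u,v,p,o):
    x=(u-c["cx"])/c["fx"];y=(v-c["cy"])/c["fy"];th=np.hypot(x,y)
    d=np.array([x/th*np.sin(th),y/th*np.sin(th),np.cos(th)]) if th>1e-9 else np.array([0,0,1.])
    H=c["hand_eye"];R=Ro.from_euler('xyz',o).as_matrix()
    return R@H[:3,3]+p, R@(H[:3,:3]@d)
def projw(c,X,p,o):
    H=c["hand_eye"];R=Ro.from_euler('xyz',o).as_matrix()
    d=H[:3,:3].T@(R.T@(np.asarray(X,float)-p)-H[:3,3]); r=np.hypot(d[0],d[1]);th=np.arctan2(r,d[2])
    return c["fx"]*th*d[0]/r+c["cx"],c["fy"]*th*d[1]/r+c["cy"]
def worldw(c,p,o):
    H=c["hand_eye"];R=Ro.from_euler('xyz',o).as_matrix()
    d=c["depth"].astype(float);v,u=np.mgrid[:d.shape[0],:d.shape[1]]
    x=(u-c["cx"])/c["fx"];y=(v-c["cy"])/c["fy"];th=np.hypot(x,y)+1e-9
    k=np.tan(np.minimum(th,1.5))/th
    P=np.stack([x*k*d,y*k*d,d],-1)
    return (P@H[:3,:3].T+H[:3,3])@R.T+p
def snap(tag,names=("wrist",)):
    from plant import read_camera,current_tcp_pos,current_ee_rot
    out={}
    for n in names:
        p=np.array(current_tcp_pos());o=np.array(current_ee_rot());c=read_camera(n)
        cv2.imwrite(f"pics/{tag}_{n}.png",c["frame"][:,:,::-1]);np.savez(f"{tag}_{n}.npz",p=p,o=o,**c);out[n]=(c,p,o)
    return out
E
python3 - <<'E'
from plant import *
from arm import *
v1=np.array([-1.0,-.2,0.05,2.0,.6,.9,0.2]); v2=np.array([.5,-.1,.1,2.4,3.6,.7,1.2])
q3=[0.68,.34,.082,2.509,3.904,.746,1.3]
for q in (v1,v2,q3): movej([float(a) for a in q])
print(current_time(),current_tcp_pos(),fk(np.array(current_joint_pos()))[1])
snap("pre",("wrist","side","scene"))
E
```

```text
5.4833 [ 501.71415238 -299.80109651  137.6925828 ] [ 501.71415238 -299.80109651  137.6925828 ]
```

View pics/pre_wrist.png

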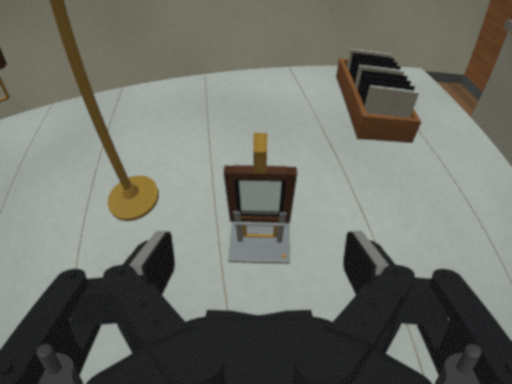

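```bash
cat > meas.py <<'E'
from arm import *
def frame(tag,zr,box,cam="wrist"):
    c=dict(np.load(f"{tag}_{cam}.npz")); W=worldw(c,c["p"],c["o"])
    x0,y0,x1,y1=box; w=W[y0:y1,x0:x1]; rgb=c["frame"][y0:y1,x0:x1].astype(int)
    br=(rgb.sum(2)<200)&(rgb[...,0]>rgb[...,2]+8)
    return c,w,rgb,br
if __name__=="__main__":
    c,w,rgb,br=frame("pre",0,(215,120,310,270))
    m=br&(c["depth"][120:270,215:310]>0)
    n,L,st,_=cv2.connectedComponentsWithStats(m.astype(np.uint8)); i=1+np.argmax(st[1:,4]); print(st[i],"px off",st[i,0]+215,st[i,1]+120)
    mm=L==i; P=w[mm]; print(len(P),np.median(P,0),P.min(0),P.max(0))
    q=P[(P[:,2]>50)&(P[:,2]<112)]
    cen=q.mean(0);u,s,vt=np.linalg.svd(q-cen,full_matrices=False);nrm=vt[2]*np.sign(vt[2][0]);print("normal",nrm,"yaw",np.arctan2(nrm[1],nrm[0]),"rms",s[2]/len(q)**.5)
    # corners by ray cast: rotated rect extents in image
    cs=cv2.approxPolyDP(cv2.convexHull(np.argwhere(mm)[:,::-1].astype(np.int32)),6,True).reshape(-1,2)+[215,120]; print(cs.tolist())
    for a in cs:
        o,d=raywrist(c,*a,c["p"],c["o"]); s=((cen-o)@nrm)/(d@nrm); print(a,(o+s*d).round(1))
    hk=(rgb[...,0]>120)&(rgb[...,2]<90)&(np.arange(120,270)[:,None]<170); H=w[hk]; print("hook",H.min(0),H.max(0),np.median(H,0), np.argwhere(hk).min(0)+[120,215],np.argwhere(hk).max(0)+[120,215])
E
python3 meas.py
```

```text
[  10   33   71   69 1643] px off 225 153
1643 [ 558.19109828 -311.09144413  111.44237451] [ 551.37224877 -340.44400126   46.55789763] [ 569.07828869 -283.3511854   143.04304975]
normal [ 0.97968231 -0.20049331 -0.00500085] yaw -0.20186398929977012 rms 0.7279768683902342
[[295, 169], [288, 221], [231, 220], [226, 167], [264, 153]]
[295 169] [ 552.8 -338.9  121. ]
[288 221] [ 552.5 -339.    47.4]
[231 220] [ 563.7 -284.    46.7]
[226 167] [ 563.8 -285.4  121.5]
[264 153] [ 557.9 -314.7  137.4]
hook [ 551.29333932 -316.46942907  143.49334145] [ 563.16417301 -306.56390613  154.36910782] [ 557.42188381 -311.45598014  149.01523341] [133 254] [152 266]
```

```bash
sed -i 's/^GD=15\./GD=18./' arm.py; cat > st.py <<'E'
from plant import *
from arm import *
def L(v): return [float(a) for a in v]
def line(g,yaw,tilt,rate=150,th=None):
    p,R=tcp(g,yaw,tilt); return servo_line(L(p),rot=L(Ro.from_matrix(R).as_euler('xyz')),rate=rate,threshold=th)
def info(m=""): print(m,round(current_time(),2),np.round(current_tcp_pos(),1),"q",np.round(current_joint_pos(),2),"F",np.round(current_force(),1),"op",round(current_opening(),3))
E
python3 - <<'E'
from st import *
g=np.array([563.3,-312,90]);R=Rtool(-.2,35)
line(g-R[:,2]*60,-.2,35); info()
print(line(g,-.2,35,rate=80,th=4)); info()
snap("gr0",("wrist","side"))
E
```

```text
6.03 [ 529.6 -304.4  114. ] q [0.61 0.42 0.08 2.48 3.76 0.77 1.37] F [ 0.2 -0.1 -0.1] op 0.997
False
 6.92 [ 577.4 -314.9   79.6] q [0.56 0.55 0.07 2.4  3.66 0.8  1.41] F [-0.4 -0.4 -0.2] op 0.998
```

View pics/gr0_wrist.png

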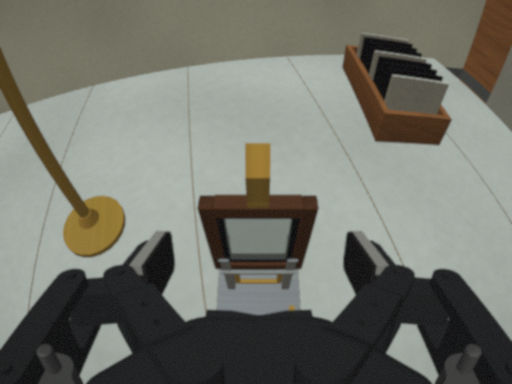

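```bash
python3 - <<'E'
from st import *
command_gripper(0.0,squeeze=25); info("closed")
snap("gr1",("wrist","side"))
line(np.array([563.3,-312,96]),-.2,35,rate=40); info("up6")
E
```

```text
closed 7.79 [ 577.8 -314.9   79.7] q [0.56 0.55 0.07 2.39 3.66 0.8  1.41] F [1.2 0.8 0.2] op -0.002
up6 8.19 [ 577.9 -315.1   86.3] q [0.56 0.53 0.07 2.39 3.67 0.78 1.4 ] F [1.  0.1 0.6] op -0.002
```

View pics/gr1_wrist.png

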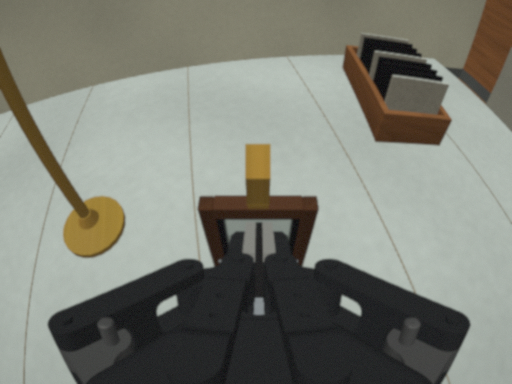

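```bash
python3 - <<'E'
from arm import *
c=dict(np.load("gr1_wrist.npz"));p,o=c["p"],c["o"];R=Ro.from_euler('xyz',o).as_matrix();W=worldw(c,p,o)
for d in (0,-19,-40): print(d,projw(c,p+R[:,2]*d,p,o))
for u,v in [(258,235),(250,238),(268,240),(258,202),(210,220),(307,220),(225,200),(258,160),(245,250),(258,260)]:
    print(u,v,c["depth"][v,u],W[v,u].round(1),"tool",(R.T@(W[v,u]-p)).round(1))
S=dict(np.load("gr1_side.npz"));print(proj(S,p));crop(S,320,200,420,310,6,"pics/gr1s.png")
E
```

```text
0 (np.float64(256.95797562771645), np.float64(217.16586591157207))
-19 (np.float64(256.81650697019705), np.float64(229.21788443479457))
-40 (np.float64(256.62367126776), np.float64(245.83913416738048))
258 235 132.4763 [ 543.1 -308.6  117.4] tool [ 10.7   0.7 -50.5]
250 238 130.2015 [ 541.6 -304.7  118.5] tool [ 10.3  -2.8 -52.9]
268 240 128.11456 [ 538.3 -312.1  119.7] tool [ 10.3   5.1 -55.1]
258 202 129.72473 [ 552.7 -310.6  129.1] tool [ 25.9   0.7 -49.2]
210 220 149.48076 [ 562.3 -287.6  107.4] tool [ 10.9 -23.8 -32.8]
307 220 149.15193 [ 552.2 -335.9  107.6] tool [ 10.9  25.6 -33.1]
225 200 147.17798 [ 567.  -296.7  115.8] tool [ 21.4 -15.7 -32.3]
258 160 117.00891 [ 557.6 -311.7  149.8] tool [ 45.8   0.8 -56.9]
245 250 118.07628 [ 532.2 -301.1  126. ] tool [ 10.7  -4.5 -65.4]
258 260 116.18169 [ 527.2 -305.4  125.1] tool [  7.7   0.7 -68.2]
(np.float64(371.47482839748824), np.float64(260.09595686438405))
```

View pics/gr1s.png

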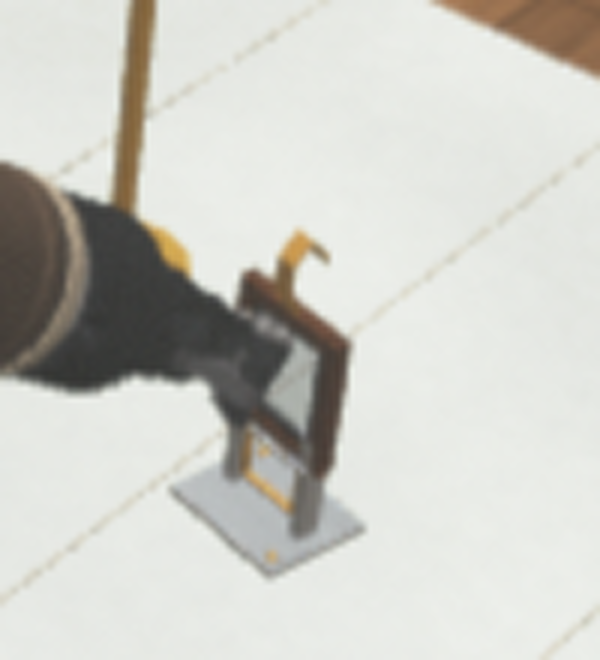

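```bash
python3 - <<'E'
from st import *
snap("gr2",("wrist","side","scene"))
c=dict(np.load("gr2_wrist.npz"));crop(c,180,130,340,270,5,"pics/gr2w.png")
p,o=c["p"],c["o"];R=Ro.from_euler('xyz',o).as_matrix();W=worldw(c,p,o)
for v in range(195,262,4): print(v,[ (R.T@(W[v,u]-p)).round(0).tolist() for u in (240,252,259,270)])
info()
E
```

```text
195 [[-22.0, -18.0, 120.0], [30.0, -2.0, -51.0], [30.0, 1.0, -52.0], [-21.0, 13.0, 120.0]]
199 [[-24.0, -18.0, 115.0], [28.0, -2.0, -50.0], [27.0, 1.0, -49.0], [-24.0, 13.0, 115.0]]
203 [[18.0, -9.0, -26.0], [25.0, -2.0, -48.0], [25.0, 1.0, -47.0], [18.0, 7.0, -28.0]]
207 [[16.0, -9.0, -28.0], [23.0, -2.0, -47.0], [23.0, 1.0, -47.0], [17.0, 7.0, -29.0]]
211 [[15.0, -8.0, -31.0], [20.0, -2.0, -44.0], [20.0, 1.0, -45.0], [15.0, 7.0, -30.0]]
215 [[14.0, -8.0, -33.0], [14.0, -2.0, -33.0], [14.0, 1.0, -33.0], [14.0, 7.0, -32.0]]
219 [[12.0, -8.0, -33.0], [12.0, -2.0, -34.0], [12.0, 1.0, -33.0], [12.0, 7.0, -33.0]]
223 [[8.0, -9.0, -30.0], [11.0, -2.0, -36.0], [11.0, 1.0, -37.0], [11.0, 7.0, -38.0]]
227 [[4.0, -9.0, -25.0], [10.0, -2.0, -41.0], [11.0, 1.0, -41.0], [10.0, 6.0, -40.0]]
231 [[-0.0, -9.0, -21.0], [11.0, -2.0, -46.0], [10.0, 1.0, -45.0], [11.0, 6.0, -46.0]]
235 [[7.0, -8.0, -42.0], [11.0, -2.0, -51.0], [10.0, 1.0, -50.0], [10.0, 6.0, -50.0]]
239 [[6.0, -8.0, -45.0], [11.0, -2.0, -55.0], [10.0, 1.0, -54.0], [11.0, 6.0, -55.0]]
243 [[6.0, -8.0, -50.0], [10.0, -2.0, -58.0], [10.0, 1.0, -58.0], [10.0, 6.0, -58.0]]
247 [[7.0, -7.0, -55.0], [11.0, -2.0, -63.0], [10.0, 1.0, -61.0], [10.0, 6.0, -62.0]]
251 [[7.0, -7.0, -59.0], [11.0, -2.0, -67.0], [10.0, 1.0, -65.0], [11.0, 6.0, -66.0]]
255 [[14.0, -6.0, -75.0], [9.0, -2.0, -66.0], [9.0, 1.0, -67.0], [11.0, 5.0, -71.0]]
259 [[13.0, -6.0, -76.0], [11.0, -2.0, -74.0], [8.0, 1.0, -69.0], [11.0, 5.0, -74.0]]
 8.34 [ 577.8 -314.9   85.8] q [0.56 0.53 0.07 2.39 3.67 0.78 1.4 ] F [0.  0.5 0.4] op -0.0
```

View pics/gr2w.png

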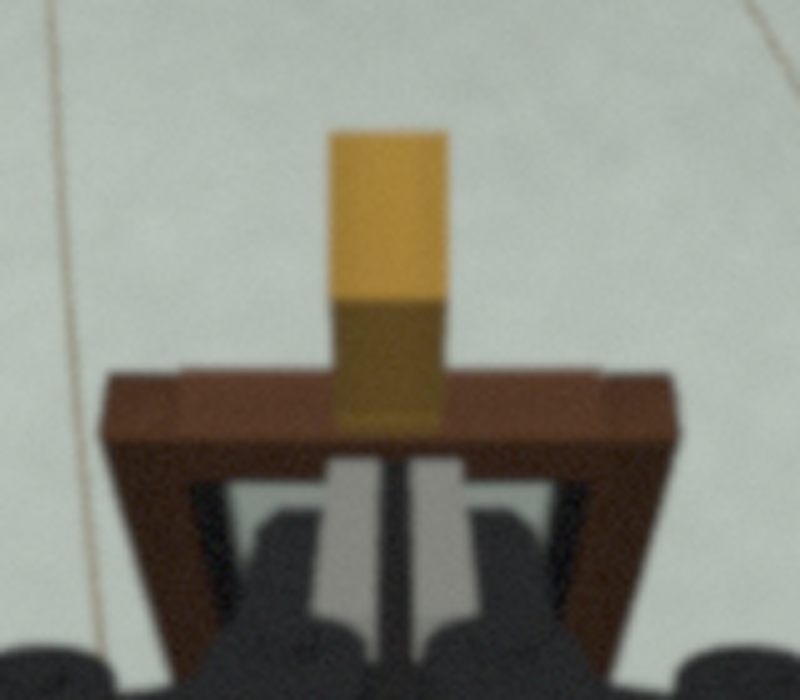

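```bash
python3 - <<'E'
from arm import *
for tag in ("gr0","wrist0","gr1"):
    if tag=="wrist0":
        c=dict(np.load("wrist0.npz"));p=np.array([223.38,583.12,200.84]);o=np.array([-3.14,0,2.776])
    else: c=dict(np.load(tag+"_wrist.npz"));p,o=c["p"],c["o"]
    R=Ro.from_euler('xyz',o).as_matrix();W=worldw(c,p,o);T=(W-p)@R
    m=(c["depth"]>0)&(T[...,2]<5)&(T[...,2]>-120)&(abs(T[...,0])<13)&(abs(T[...,1])<60)
    P=T[m];print(tag,len(P))
    for a,b in ((-60,-36),(-36,-10),(-10,10),(10,36),(36,60)):
        q=P[(P[:,1]>a)&(P[:,1]<b)]
        if len(q): print(a,b,len(q),"zmax pct",np.percentile(q[:,2],[50,90,98,100]).round(),"y",np.percentile(q[:,1],[1,99]).round())
crop(dict(np.load("gr0_side.npz")),320,200,420,310,6,"pics/gr0s.png")
crop(dict(np.load("gr0_wrist.npz")),110,180,410,330,2.6,"pics/gr0w.png")
E
```

```text
gr0 17035
-60 -36 5367 zmax pct [-95. -57. -48. -42.] y [-60. -37.]
-36 -10 1652 zmax pct [-28. -17. -13. -12.] y [-35. -10.]
-10 10 3798 zmax pct [-110.  -19.  -14.  -12.] y [-10.  10.]
10 36 1944 zmax pct [-31. -17. -13. -12.] y [10. 30.]
36 60 4274 zmax pct [-89. -55. -47. -43.] y [38. 60.]
wrist0 13881
-60 -36 4042 zmax pct [-87. -54. -47. -43.] y [-60. -38.]
-36 -10 901 zmax pct [-110. -104. -103. -101.] y [-21. -10.]
-10 10 2924 zmax pct [-113. -105. -103. -102.] y [-10.  10.]
10 36 623 zmax pct [-110. -104. -103. -101.] y [10. 36.]
36 60 5391 zmax pct [-94. -57. -47. -42.] y [37. 60.]
gr1 23812
-60 -36 4232 zmax pct [-111. -100.  -91.  -84.] y [-58. -36.]
-36 -10 4962 zmax pct [-87. -25. -17. -13.] y [-36. -10.]
-10 10 5265 zmax pct [-79. -43. -27. -21.] y [-10.  10.]
10 36 4591 zmax pct [-86. -25. -18. -13.] y [10. 36.]
36 60 4762 zmax pct [-109.  -98.  -88.  -82.] y [36. 58.]
```

View pics/gr0s.png

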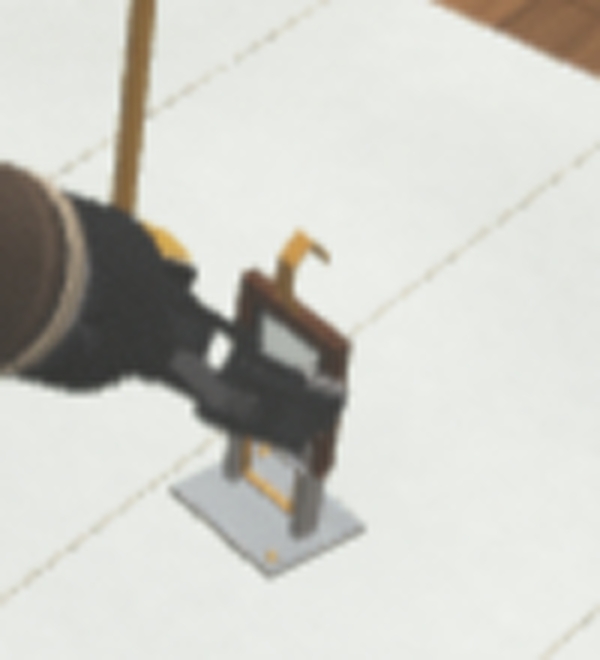

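View pics/gr0w.png

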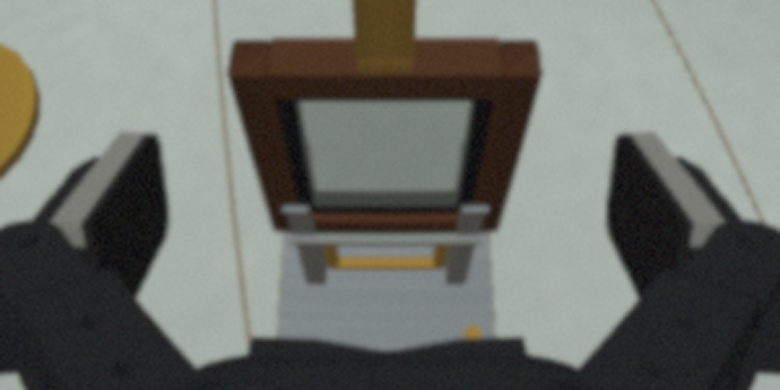

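```bash
python3 - <<'E'
from arm import *
for tag,cam in (("gr0","side"),("gr1","side"),("gr2","side"),("gr2","scene"),("pre","side"),("pre","scene")):
    c=dict(np.load(f"{tag}_{cam}.npz"));p,o=c["p"],c["o"];R=Ro.from_euler('xyz',o).as_matrix();W=world(c);T=(W-p)@R
    rgb=c["frame"].astype(int)
    m=(c["depth"]>0)&(T[...,2]<30)&(T[...,2]>-90)&(abs(T[...,0])<16)&(abs(T[...,1])<62)&(rgb.sum(2)<200)&(abs(rgb[...,0]-rgb[...,2])<14)
    P=T[m]; print(tag,cam,len(P), np.percentile(P[:,2],[50,80,90,95,99,100]).round() if len(P) else "", np.percentile(P[:,1],[2,98]).round() if len(P) else "")
c=dict(np.load("pre_side.npz"));print(proj(c,c["p"]));u,v=map(int,proj(c,c["p"]));crop(c,u-50,v-50,u+50,v+50,6,"pics/pres.png")
E
```

```text
gr0 side 27 [-48. -26. -22. -20. -17. -17.] [-46.  57.]
gr1 side 32 [-79. -29. -21. -19. -12. -10.] [-18.  26.]
gr2 side 30 [-82. -47. -25. -16. -14. -13.] [ 9. 32.]
gr2 scene 157 [-74. -21. -11.  -4.  -2.  -0.] [-33.  29.]
pre side 24 [-59. -52. -49. -47. -47. -47.] [-45.  57.]
pre scene 112 [-71. -57. -53. -50. -48. -47.] [-58.  50.]
(np.float64(350.54250201483694), np.float64(252.87226971486095))
```

View pics/pres.png

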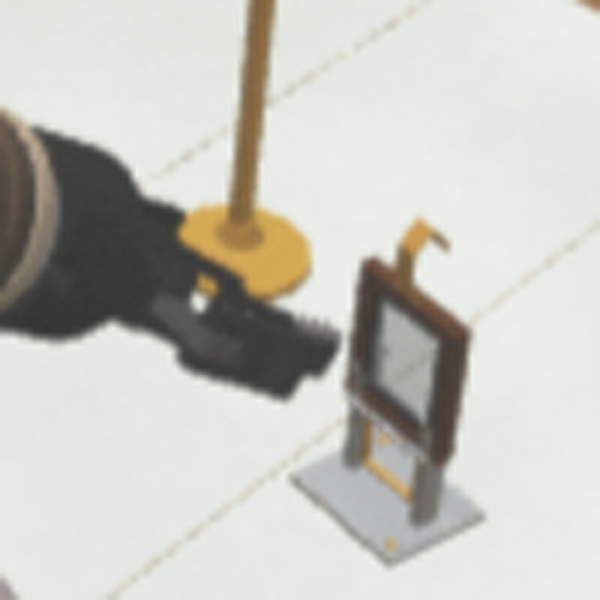

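```bash
sed -i 's/^GD=18\./GD=50./' arm.py; python3 - <<'E'
from st import *
g=np.array([563.3,-312,90]);R=Rtool(-.2,35)
line(g-R[:,2]*65+[0,0,6],-.2,35,rate=150); command_gripper(1.0,squeeze=25); info("open")
snap("gr3",("wrist",))
line(g-R[:,2]*40,-.2,35,rate=150)
print(line(g,-.2,35,rate=80,th=4)); info()
snap("gr4",("wrist","side"))
crop(dict(np.load("gr4_side.npz")),320,200,420,310,6,"pics/gr4s.png")
E
```

```text
open 9.49 [ 551.3 -309.6  104.6] q [0.59 0.46 0.07 2.44 3.72 0.77 1.38] F [-0.6  0.7  0.2] op 1.001
False
 10.53 [ 603.3 -319.9   60.8] q [0.54 0.61 0.07 2.34 3.63 0.8  1.42] F [0.2 0.6 1.1] op 1.0
```

View pics/gr4_wrist.png

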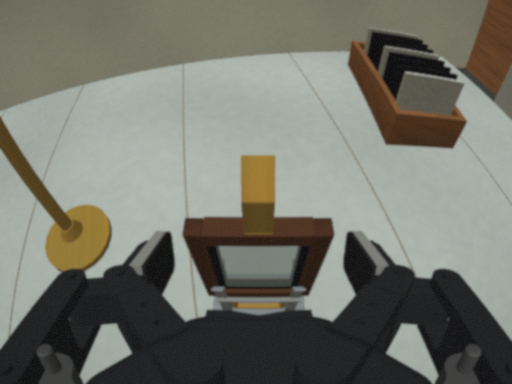

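View pics/gr4s.png

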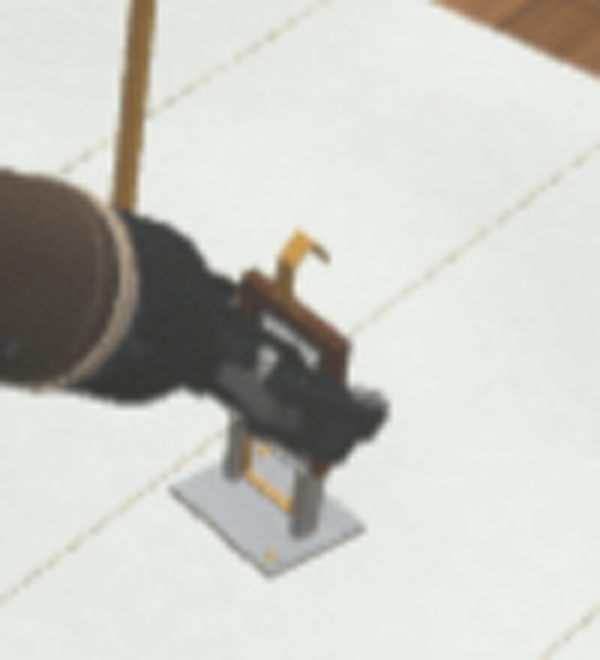

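```bash
python3 - <<'E'
from st import *
command_gripper(0.0,squeeze=25); info("closed")
snap("gr5",("wrist",))
if current_opening()>.5:
    g=np.array([563.3,-312,90])
    line(g+[0,0,10],-.2,35,rate=40); info("up10"); snap("gr6",("wrist",))
E
```

```text
closed 10.98 [ 603.2 -320.3   61.7] q [0.54 0.61 0.07 2.34 3.63 0.8  1.42] F [-2.7  0.7  3.8] op 0.695
up10 11.43 [ 603.4 -320.1   71.9] q [0.54 0.58 0.06 2.34 3.64 0.78 1.41] F [-2.5  1.9  3.2] op 0.698
```

View pics/gr6_wrist.png

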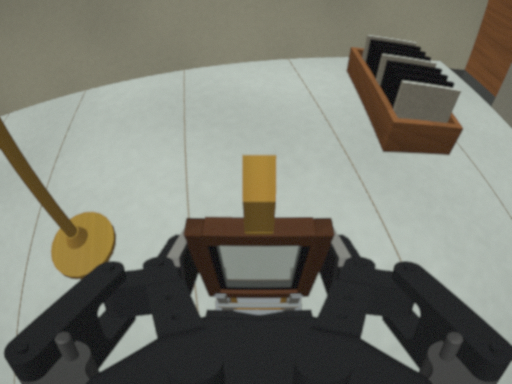

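```bash
cat > plan2.py <<'E'
from arm import *
q=np.array([0.54,0.58,0.06,2.34,3.64,0.78,1.41]); T=35
K=[("up",(563.3,-312,180),-.2),("tr1",(555,-200,240),-.1),("tr2",(555,-50,265),0),("H0",(570,105,272),.066),("H1",(632,105,272),.066),("H2",(632,105,250),.066),("H3",(580,105,285),.066)]
out=[]
for n,g,y in K:
    p,R=tcp(g,y,T); best=None
    qn,e=ik(p,R,q,reg=3e-3,mg=.04); out.append(qn); print(n,np.round(qn,3),"e",round(e,2),"m",round(margin(qn),3)); q=qn
np.save("p2.npy",out)
q=np.array([0.54,0.58,0.06,2.34,3.64,0.78,1.41])
for a,b in zip([q]+out,out):
    for s in np.linspace(0,1,5):
        R,t=fk(a+(b-a)*s); g=t-R[:,2]*50; tip=t-R[:,2]*37
        print("g",np.round(g),"tip x",round(tip[0]),"up",np.round(R[:,0],2))
    print()
E
python3 plan2.py
```

```text
up [0.575 0.383 0.021 2.32  3.766 0.577 1.255] e 0.0 m 0.22
tr1 [ 0.471  0.166 -0.076  2.404  3.729  0.43   1.21 ] e 0.0 m 0.136
tr2 [ 0.219  0.039 -0.214  2.462  3.141  0.319  1.581] e 0.02 m 0.078
H0 [-0.113  0.073 -0.332  2.403  2.23   0.412  2.235] e 0.03 m 0.137
H1 [-0.089  0.172 -0.301  2.284  2.269  0.383  2.261] e 0.0 m 0.253
H2 [-0.066  0.219 -0.332  2.302  2.354  0.439  2.178] e 0.0 m 0.238
H3 [-0.091  0.063 -0.34   2.369  2.17   0.377  2.31 ] e 0.01 m 0.171
g [ 567. -311.  102.] tip x 577 up [ 0.56 -0.11  0.82]
g [ 568. -310.  122.] tip x 578 up [ 0.56 -0.11  0.82]
g [ 567. -310.  141.] tip x 578 up [ 0.56 -0.11  0.82]
g [ 566. -311.  160.] tip x 576 up [ 0.56 -0.11  0.82]
g [ 563. -312.  180.] tip x 574 up [ 0.56 -0.11  0.82]

g [ 563. -312.  180.] tip x 574 up [ 0.56 -0.11  0.82]
g [ 564. -284.  197.] tip x 575 up [ 0.56 -0.1   0.82]
g [ 563. -255.  212.] tip x 574 up [ 0.57 -0.09  0.82]
g [ 560. -227.  227.] tip x 571 up [ 0.57 -0.07  0.82]
g [ 555. -200.  240.] tip x 566 up [ 0.57 -0.06  0.82]

g [ 555. -200.  240.] tip x 566 up [ 0.57 -0.06  0.82]
g [ 562. -164.  250.
[... 480 characters left out ...]
7 0.04 0.82]
g [585. 106. 272.] tip x 596 up [0.57 0.04 0.82]
g [601. 106. 273.] tip x 611 up [0.57 0.04 0.82]
g [616. 106. 272.] tip x 627 up [0.57 0.04 0.82]
g [632. 105. 272.] tip x 643 up [0.57 0.04 0.82]

g [632. 105. 272.] tip x 643 up [0.57 0.04 0.82]
g [632. 105. 266.] tip x 643 up [0.57 0.04 0.82]
g [632. 105. 261.] tip x 643 up [0.57 0.04 0.82]
g [632. 105. 255.] tip x 643 up [0.57 0.04 0.82]
g [632. 105. 250.] tip x 643 up [0.57 0.04 0.82]

g [632. 105. 250.] tip x 643 up [0.57 0.04 0.82]
g [619. 105. 260.] tip x 630 up [0.57 0.04 0.82]
g [606. 105. 269.] tip x 617 up [0.57 0.04 0.82]
g [593. 105. 277.] tip x 604 up [0.57 0.04 0.82]
g [580. 105. 285.] tip x 591 up [0.57 0.04 0.82]
```

```bash
python3 - <<'E'
from st import *
P=np.load("p2.npy")
line((563.3,-312,180),-.2,35,rate=80); info("up")
snap("up",("wrist",))
for q in P[1:4]: movej(L(q)); 
info("H0"); dwell(.2); snap("h0",("wrist","side","scene")); info()
c=dict(np.load("h0_side.npz"));crop(c,240,80,370,220,4.2,"pics/h0s.png")
c=dict(np.load("h0_scene.npz"));crop(c,170,140,290,300,3.7,"pics/h0c.png")
E
```

```text
up 12.63 [ 603.2 -320.   150.7] q [0.57 0.38 0.02 2.32 3.77 0.58 1.25] F [ 0.1 -0.3 -0.1] op 0.696
H0 14.79 [611.3 105.9 242.9] q [-0.11  0.07 -0.33  2.4   2.23  0.41  2.23] F [ 0.6  0.3 -0.6] op 0.695
 15.14 [611.  106.9 243.4] q [-0.11  0.07 -0.33  2.4   2.23  0.41  2.23] F [ 0.4 -0.1  0. ] op 0.695
```

View pics/h0_wrist.png

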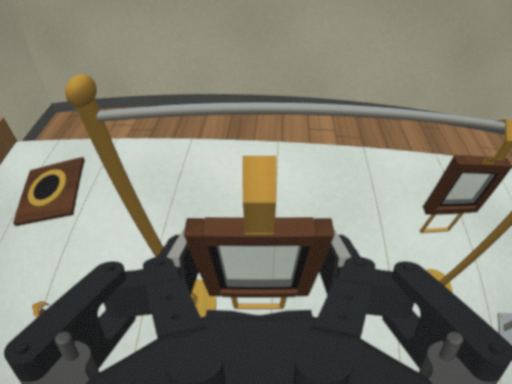

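View pics/h0s.png

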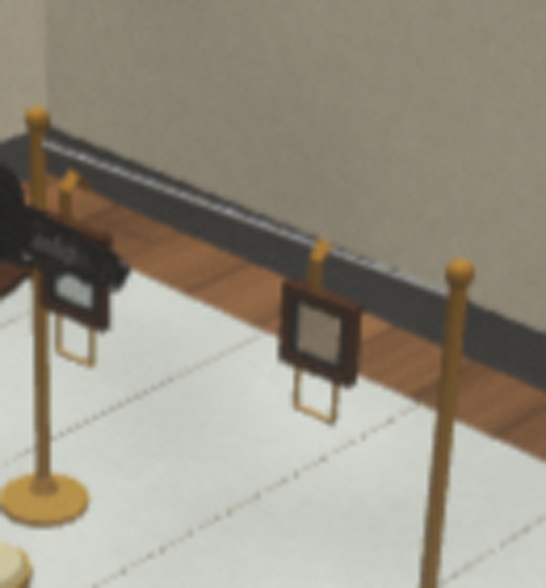

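View pics/h0c.png

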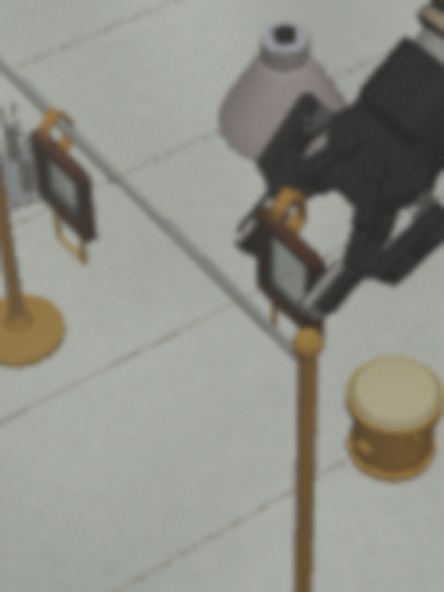

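```bash
cat > rail.py <<'E'
from arm import *
import sys
tag=sys.argv[1]
c=dict(np.load(f"{tag}_wrist.npz"));p,o=c["p"],c["o"];W=worldw(c,p,o)
rgb=c["frame"].astype(int)
m=(c["depth"]>0)&(abs(W[...,2]-311)<14)&(abs(W[...,0]-636)<25)&(W[...,1]>-150)&(W[...,1]<195)&(abs(rgb[...,0]-rgb[...,2])<25)
P=W[m];print(len(P)); v,u=np.nonzero(m); print("uv",u.min(),u.max(),v.min(),v.max())
vx,vy,vz,x0,y0,z0=cv2.fitLine(P.astype(np.float32),cv2.DIST_HUBER,0,.01,.01).ravel()
if vy<0: vx,vy,vz=-vx,-vy,-vz
for y in (-57,60,105,150): t=(y-y0)/vy;print("surface at y",y,x0+t*vx,z0+t*vz)
print("yaw",np.arctan2(-vx,vy),"slope",vz)
hk=(rgb[...,0]>100)&(rgb[...,2]<90)&(rgb[...,0]>rgb[...,2]+50)
hk[:140]=0;hk[240:]=0;hk[:,:235]=0;hk[:,285:]=0
H=W[hk&(c["depth"]>0)];R=Ro.from_euler('xyz',o).as_matrix()
print("hook px",np.argwhere(hk).min(0),np.argwhere(hk).max(0));print("hook min",H.min(0).round(1),"max",H.max(0).round(1))
top=H[H[:,2]>H[:,2].max()-3];print("apex",np.median(top,0).round(1)); 
# frame normal/plane
br=(rgb.sum(2)<200)&(rgb[...,0]>rgb[...,2]+8);br[:235]=0;br[290:]=0;br[:,:190]=0;br[:,330:]=0
F=W[br&(c["depth"]>0)];T=(F-p)@R;F=F[T[:,2]>-110];cen=np.median(F,0);k=np.linalg.norm(F-cen,axis=1)<50;F=F[k];u_,s_,vt=np.linalg.svd(F-F.mean(0),full_matrices=False);n=vt[2]*np.sign(vt[2][0]);print("frame cen",F.mean(0).round(1),"n",n.round(3),"yaw",np.arctan2(n[1],n[0]).round(3),"lean",n[2].round(3),"rms",s_[2]/len(F)**.5,F.min(0).round(1),F.max(0).round(1))
E
python3 rail.py h0; python3 rail.py up | tail -6
```

```text
4262
uv 97 504 103 130
surface at y -57 639.8145 311.55762
surface at y 60 632.19275 311.6519
surface at y 105 629.26135 311.68817
surface at y 150 626.3299 311.72443
yaw 0.065051325 slope 0.00080409495
hook px [140 235] [235 284]
hook min [ 559.3   32.3 -750.4] max [1833.4  112.   336.3]
apex [568.9 102.5 334.4]
frame cen [565.5 102.2 281.1] n [ 0.998  0.067 -0.001] yaw 0.067 lean -0.001 rms 0.9580208527241636 [550.2  72.3 235.2] [569.6 132.2 299. ]
0Traceback (most recent call last):
  File "rail.py", line 7, in <module>
    P=W[m];print(len(P)); v,u=np.nonzero(m); print("uv",u.min(),u.max(),v.min(),v.max())
                                                        ~~~~~^^
    return umr_minimum(a, axis, None, out, keepdims, initial, where)
ValueError: zero-size array to reduction operation minimum which has no identity
```

```bash
python3 - <<'E'
from st import *
print(line((631.5,105,273),.066,35,rate=80,th=4)); info("H1")
snap("h1",("wrist","scene"))
E
python3 rail.py h1
python3 -c "
from h import *
c=dict(np.load('h1_scene.npz'));crop(c,190,170,290,270,6,'pics/h1c.png')"
```

```text
False
H1 16.06 [671.9 107.7 243.9] q [-0.09  0.17 -0.3   2.28  2.26  0.38  2.26] F [-0.2  0.5  0.3] op 0.695
7112
uv 40 511 176 276
surface at y -57 639.336 311.25177
surface at y 60 632.13696 311.67456
surface at y 105 629.36816 311.8372
surface at y 150 626.5993 311.99982
yaw 0.06145237 slope 0.00360685
hook px [140 235] [235 284]
hook min [ 620.3   36.4 -760.6] max [1896.6  324.3  337.2]
apex [630.1 104.1 335.4]
frame cen [626.4 103.6 281.7] n [0.998 0.066 0.003] yaw 0.066 lean 0.003 rms 0.5951602725477945 [622.6  74.  235.9] [630.5 134.  300. ]
```

View pics/h1_wrist.png

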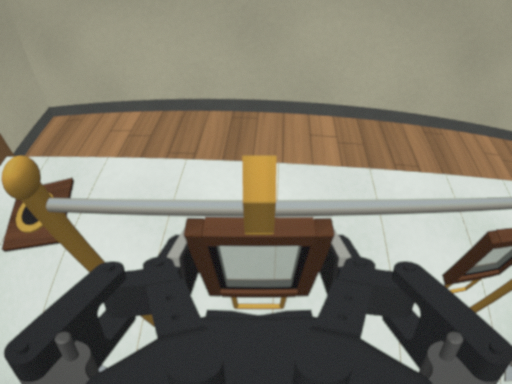

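View pics/h1c.png

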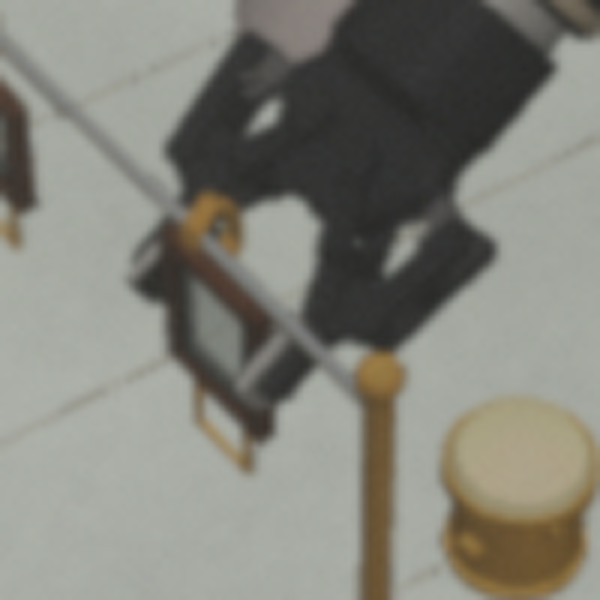

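```bash
python3 - <<'E'
from st import *
line((631.5,105,258),.066,35,rate=60,th=4); info("a")
print(line((631.5,105,246),.066,35,rate=15,th=2)); info("H2")
snap("h2",("wrist","scene"))
E
python3 rail.py h2
python3 -c "
from h import *
c=dict(np.load('h2_scene.npz'));crop(c,190,170,290,270,6,'pics/h2c.png')"
```

```text
a 16.56 [672.2 107.7 229. ] q [-0.08  0.2  -0.32  2.3   2.33  0.42  2.2 ] F [-0.5  0.1 -0.4] op 0.696
True
H2 17.05 [672.5 107.7 223.8] q [-0.07  0.21 -0.33  2.3   2.35  0.43  2.18] F [-1.9 -1.   3.9] op 0.695
7817
uv 22 511 161 216
surface at y -57 640.34534 312.02042
surface at y 60 632.49866 311.93887
surface at y 105 629.4807 311.9075
surface at y 150 626.46277 311.87616
yaw 0.06696525 slope -0.000695375
hook px [140 235] [235 284]
hook min [ 620.7   37.3 -760.1] max [1877.   320.9  316.7]
apex [629.8 104.  314.8]
frame cen [626.9 103.5 261.3] n [0.998 0.064 0.006] yaw 0.065 lean 0.006 rms 0.5903610053130055 [623.9  73.8 215.5] [631.1 133.9 279.1]
```

View pics/h2_wrist.png

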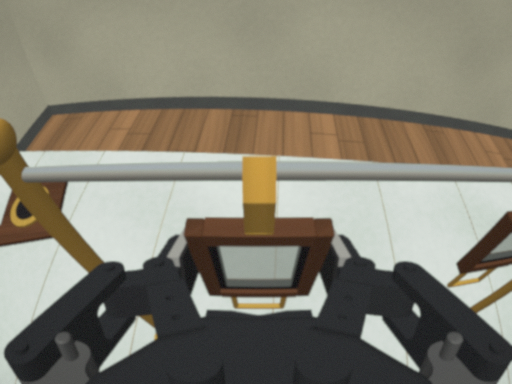

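View pics/h2c.png

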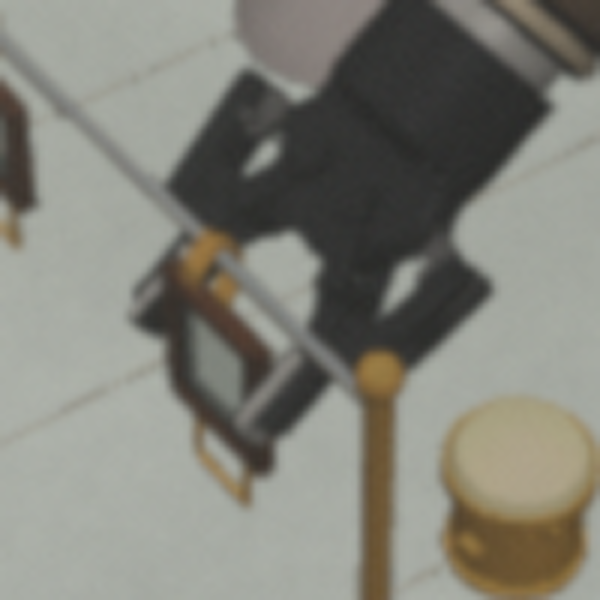

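```bash
python3 - <<'E'
from st import *
command_gripper(.8,squeeze=20); info("rel"); command_gripper(1.0); snap("h3",("wrist",))
g=np.array([631.5,105,252.5]);R=Rtool(.066,35)
line(g-R[:,2]*70,.066,35,rate=100,th=5); info("back"); snap("h4",("wrist","side","scene"))
E
python3 rail.py h4
python3 -c "
from h import *
c=dict(np.load('h4_scene.npz'));crop(c,170,150,290,290,5,'pics/h4c.png')"
```

```text
rel 17.41 [671.6 107.6 222.5] q [-0.07  0.21 -0.33  2.3   2.35  0.43  2.18] F [ 0.   0.1 -0.4] op 0.798
back 18.62 [615.3 103.9 264.1] q [-0.11  0.03 -0.31  2.37  2.14  0.35  2.34] F [ 0.   0.7 -0.6] op 1.001
3932
uv 103 511 139 176
surface at y -57 639.92725 311.65286
surface at y 60 632.2459 311.60825
surface at y 105 629.2915 311.59106
surface at y 150 626.33716 311.5739
yaw 0.065558486 slope -0.0003805961
hook px [140 249] [186 268]
hook min [620.5  98.7 279.5] max [630.4 109.1 315.7]
apex [628.4 104.  313.8]
frame cen [626.6 103.7 214.4] n [ 0.998  0.064 -0.009] yaw 0.064 lean -0.009 rms 1.0193817282047757 [623.2  75.3 201.4] [630.  132.2 225. ]
```

View pics/h4_wrist.png

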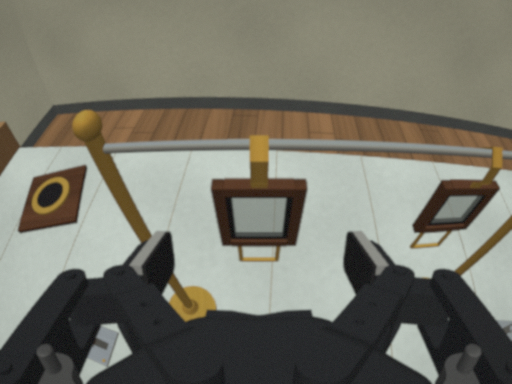

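View pics/h4c.png

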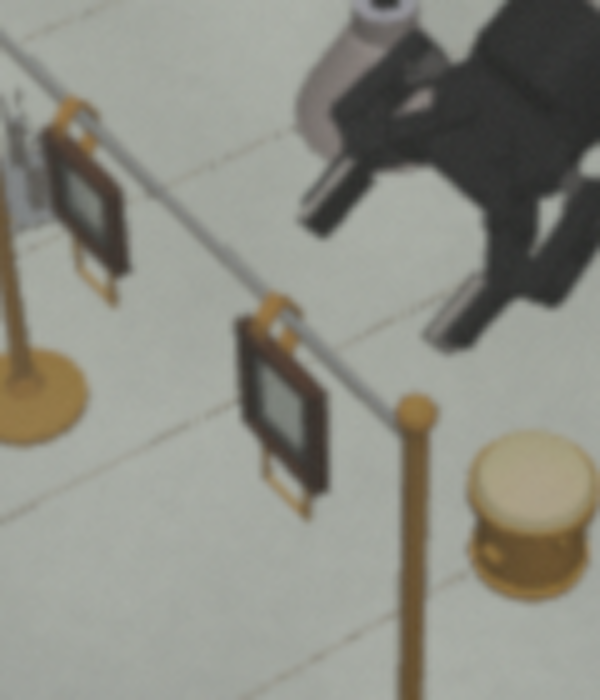

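```bash
cat > plan3.py <<'E'
from arm import *
q=np.array([-0.11,0.03,-0.31,2.37,2.14,0.35,2.34]); T=35
R=Rtool(-.09,T);g=np.array([548,340,87.])
K=[("a",(545,220,260),0),("pre",g-R[:,2]*90,-.09),("gr",g,-.09),("up",g+[0,0,90],-.09),("b",(540,240,190),0),("S0",(575,105,153),.066),("S1",(631,105,153),.066),("S2",(631,105,132),.066),("S3",(575,105,172),.066)]
out=[];q0=q
for n,gg,y in K:
    p,Rr=tcp(gg,y,T)
    qn,e=ik(p,Rr,q,reg=3e-3,mg=.04); out.append(qn); print(n,np.round(qn,3),"e",round(e,2),"m",round(margin(qn),3)); q=qn
np.save("p3.npy",out)
for a,b in zip([q0]+out,out):
    for s in np.linspace(0,1,5):
        R,t=fk(a+(b-a)*s); g=t-R[:,2]*50; tip=t-R[:,2]*37;c=t+R@[67,0,-172]
        print("g",np.round(g),"tip",np.round(tip),"wrist",np.round(t-R[:,2]*330),"cam",np.round(c),"up",np.round(R[:,0],2))
    print()
E
python3 plan3.py
```

```text
a [-0.383  0.179 -0.465  2.329  1.747  0.727  2.41 ] e 0.01 m 0.211
pre [-0.764  0.561 -0.505  2.242  1.65   1.147  2.071] e 0.01 m 0.298
gr [-0.68   0.692 -0.426  2.17   1.836  1.094  2.034] e 0.0 m 0.37
up [-0.647  0.504 -0.462  2.152  1.673  1.03   2.249] e 0.0 m 0.388
b [-0.48   0.354 -0.438  2.366  1.912  0.863  2.162] e 0.0 m 0.174
S0 [-0.068  0.408 -0.416  2.48   2.543  0.783  1.931] e 0.01 m 0.06
S1 [-0.042  0.453 -0.38   2.362  2.574  0.705  1.974] e 0.0 m 0.178
S2 [-0.041  0.509 -0.385  2.368  2.604  0.763  1.951] e 0.0 m 0.172
S3 [-0.068  0.35  -0.412  2.472  2.513  0.72   1.958] e 0.0 m 0.068
g [576. 102. 296.] tip [587. 102. 289.] wrist [346.  86. 456.] cam [514.  97. 421.] up [0.57 0.03 0.82]
g [577. 135. 291.] tip [587. 136. 284.] wrist [345. 121. 448.] cam [513. 130. 415.] up [0.56 0.02 0.83]
g [572. 166. 283.] tip [582. 167. 276.] wrist [340. 155. 439.] cam [508. 162. 406.] up [0.56 0.01 0.83]
g [561. 195. 272.] tip [572. 195. 265.] wrist [330. 188. 430.] cam [498. 192. 396.] up [ 0.56 -0.    0.83]
g [545. 220. 260.] tip [556. 220. 253.] wrist [316. 220. 421.] cam [4
[... 3562 characters left out ...]
 106. 130.] wrist [402.  90. 298.] cam [570. 101. 262.] up [0.57 0.04 0.82]
g [631. 105. 132.] tip [642. 106. 125.] wrist [402.  90. 293.] cam [570. 101. 257.] up [0.57 0.04 0.82]

g [631. 105. 132.] tip [642. 106. 125.] wrist [402.  90. 293.] cam [570. 101. 257.] up [0.57 0.04 0.82]
g [617. 106. 143.] tip [628. 106. 136.] wrist [389.  90. 304.] cam [556. 102. 268.] up [0.57 0.04 0.82]
g [603. 106. 153.] tip [614. 107. 146.] wrist [375.  91. 314.] cam [542. 102. 278.] up [0.57 0.04 0.82]
g [589. 106. 163.] tip [600. 106. 156.] wrist [361.  90. 324.] cam [528. 102. 288.] up [0.57 0.04 0.82]
g [575. 105. 172.] tip [586. 106. 165.] wrist [346.  90. 333.] cam [514. 101. 297.] up [0.57 0.04 0.82]
```

```bash
python3 - <<'E'
from st import *
P=np.load("p3.npy")
for q in P[:2]: movej(L(q))
info("pre"); dwell(.15); snap("sp",("wrist","side"))
E
cat > msq.py <<'E'
from arm import *
import sys
tag=sys.argv[1];b=[int(a) for a in sys.argv[2:6]]
c=dict(np.load(f"{tag}_wrist.npz"));p,o=c["p"],c["o"];W=worldw(c,p,o);rgb=c["frame"].astype(int)
br=(rgb.sum(2)<200)&(rgb[...,0]>rgb[...,2]+8)&(c["depth"]>0);M=np.zeros_like(br);M[b[1]:b[3],b[0]:b[2]]=1;br&=M
n,Lb,st,_=cv2.connectedComponentsWithStats(br.astype(np.uint8));i=1+np.argmax(st[1:,4]);print(st[i]);F=W[Lb==i]
print(np.median(F,0),F.min(0).round(1),F.max(0).round(1))
zt=np.percentile(F[:,2],99.5);G=F[F[:,2]<zt-8]
u_,s_,vt=np.linalg.svd(G-G.mean(0),full_matrices=False);nn=vt[2]*np.sign(vt[2][0]);print("n",nn.round(3),"yaw",np.arctan2(nn[1],nn[0]).round(3),"rms",s_[2]/len(G)**.5)
yl,yh=np.percentile(G[:,1],[1,99]);ym=(yl+yh)/2;cx=G.mean(0)[0]-nn[1]/nn[0]*(ym-G.mean(0)[1]);print("front face mid",cx,ym,"width",yh-yl,"center",cx+4.5*nn[0],ym+4.5*nn[1],"z",np.percentile(F[:,2],[.5,99.5]))
E
python3 msq.py sp 200 120 320 290
```

```text
pre 20.13 [516.7 341.2 110.7] q [-0.76  0.56 -0.5   2.24  1.65  1.15  2.07] F [-0.2 -0.4  1. ] op 1.003
[ 220  182   69   56 1804]
[542.16340244 341.14853533  92.03201049] [535.2 315.9  45.8] [551.1 365.9 123.6]
n [ 0.993 -0.117  0.003] yaw -0.118 rms 2.295610241268674
front face mid 542.3659545473714 340.98292260086185 width 48.61431383375145 center 546.8348084954408 340.45456257167183 z [ 46.7622809 122.6057049]
```

View pics/sp_wrist.png

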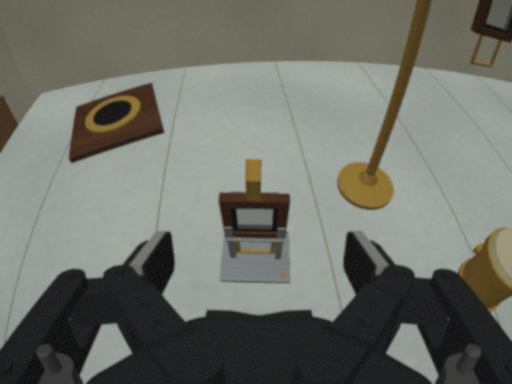

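```bash
python3 - <<'E'
from st import *
g=np.array([547.3,340.3,87.]);R=Rtool(-.1,35)
line(g-R[:,2]*35,-.1,35,rate=120)
print(line(g,-.1,35,rate=80,th=4)); info(); snap("sg0",("wrist",))
E
python3 msq.py sg0 180 150 340 300
```

```text
False
 21.57 [588.  335.9  57.9] q [-0.69  0.69 -0.42  2.17  1.82  1.1   2.03] F [-0.7 -1.  -0.2] op 1.005
[ 198  235  115   61 4049]
[542.48251973 341.46463107  95.04065961] [535.4 315.6  45. ] [552.3 366.2 124.3]
n [ 0.993 -0.116 -0.002] yaw -0.116 rms 2.863197732496056
front face mid 542.8618656824821 341.0936448990077 width 48.79751650019904 center 547.3314374959964 340.57132265266114 z [ 45.88199625 123.09708367]
```

View pics/sg0_wrist.png

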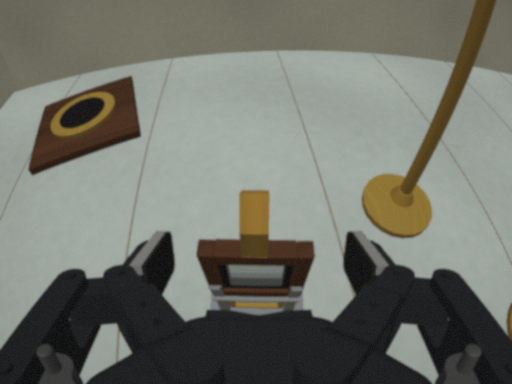

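```bash
python3 - <<'E'
from st import *
g=np.array([547.4,341.5,87.])
line(g,-.105,35,rate=40); info("adj")
command_gripper(0.0,squeeze=25); info("closed")
if .5<current_opening()<.68:
    line(g+[0,0,92],-.105,35,rate=80); info("up"); snap("su",("wrist","side"))
E
```

```text
adj 21.88 [588.  337.7  58.6] q [-0.69  0.69 -0.42  2.16  1.81  1.1   2.04] F [ 0.7 -0.  -0.4] op 1.0
closed 22.28 [588.  337.3  58.5] q [-0.69  0.69 -0.42  2.16  1.81  1.1   2.04] F [-3.  -0.1  2.8] op 0.6
up 23.58 [588.  337.  149.7] q [-0.66  0.5  -0.45  2.14  1.65  1.04  2.26] F [ 0.5 -0.1 -1.1] op 0.6
```

View pics/su_wrist.png

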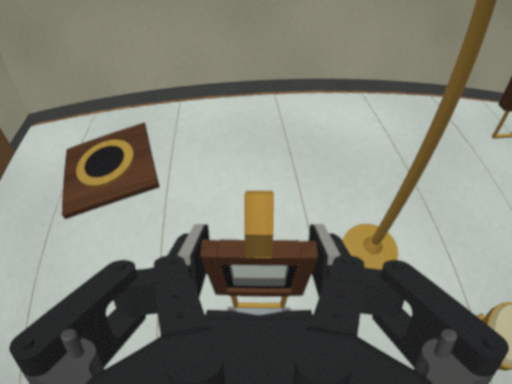

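```bash
python3 - <<'E'
from st import *
P=np.load("p3.npy")
for q in P[4:6]: movej(L(q))
dwell(.15); info("S0"); snap("s0",("wrist","side","scene"))
c=dict(np.load("s0_wrist.npz"));crop(c,160,80,360,230,4,"pics/s0w.png")
c=dict(np.load("s0_side.npz"));crop(c,230,100,330,220,5,"pics/s0s.png")
E
```

```text
S0 24.98 [616.4 110.2 124.9] q [-0.07  0.41 -0.42  2.48  2.54  0.78  1.93] F [-0.8  0.5  0.2] op 0.605
```

View pics/s0_wrist.png

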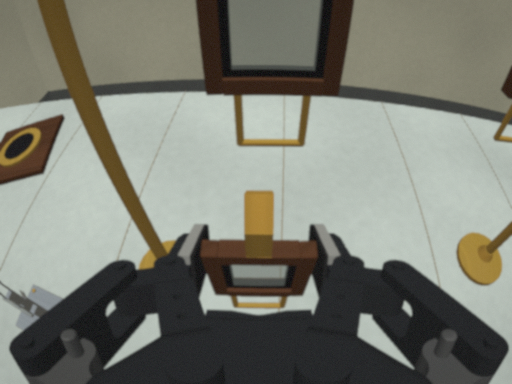

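View pics/s0w.png

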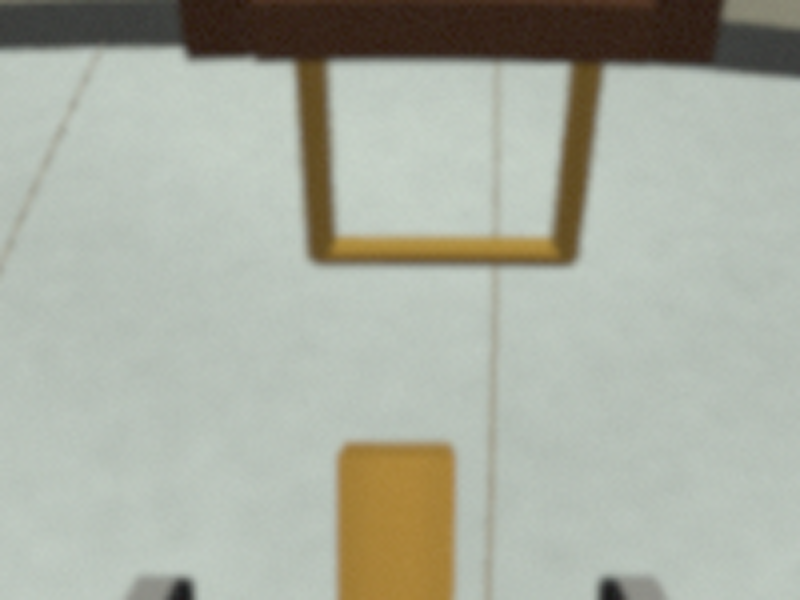

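View pics/s0s.png

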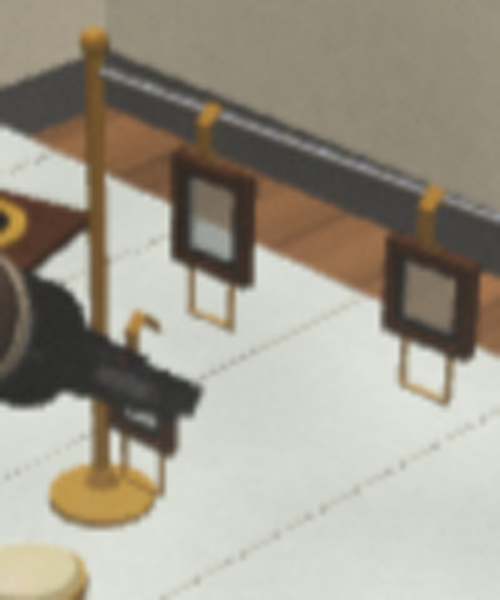

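```bash
cat > loop.py <<'E'
from arm import *
import sys
tag=sys.argv[1]; vb=[int(a) for a in sys.argv[2:]]  # bar v0 v1, hook v0 v1
c=dict(np.load(f"{tag}_wrist.npz"));p,o=c["p"],c["o"];W=worldw(c,p,o);rgb=c["frame"].astype(int)
gold=(rgb[...,0]>rgb[...,2]+40)&(c["depth"]>0)
def sel(u0,v0,u1,v1):
    M=np.zeros_like(gold);M[v0:v1,u0:u1]=1;return W[M&gold]
B=sel(230,vb[0],312,vb[1]);B=B[abs(B[:,0]-632)<25]
print("bar",len(B),"med",np.median(B,0).round(1),"y",np.percentile(B[:,1],[1,99]).round(1),"mid",np.percentile(B[:,1],[1,99]).mean().round(1),"z",np.percentile(B[:,2],[2,50,98]).round(1),"x",np.percentile(B[:,0],[2,50,98]).round(1))
H=sel(240,vb[2],280,vb[3]);R=Ro.from_euler('xyz',o).as_matrix();T=(H-p)@R;H=H[T[:,2]<0]
print("hook",len(H),H.min(0).round(1),H.max(0).round(1),"ymid",np.percentile(H[:,1],[1,99]).mean().round(1))
t=H[H[:,2]>H[:,2].max()-3];print("apex",np.median(t,0).round(1))
for z in (120,125,130,135,140,150,160,170,180,190): 
    k=abs(H[:,2]-z)<2.5
    if k.sum(): print(z,H[k].mean(0).round(1).tolist(),end=" ")
print("\ntcp g",(p-R[:,2]*50).round(1),"axes",R[:,0].round(3),R[:,1].round(3))
E
python3 loop.py s0 138 148 188 258; python3 msq.py s0 190 238 330 297
python3 - <<'E'
from st import *
info()
E
```

```text
bar 414 med [629.1 103.3 175.9] y [ 87.3 120.5] mid 103.9 z [174.2 175.9 178.8] x [626.8 629.1 631.7]
hook 2132 [563.8  97.5 161. ] [581.9 115.1 201.3] ymid 106.1
apex [573.3 106.2 199.5]
160 [574.0, 105.3, 162.0] 170 [565.2, 104.2, 172.3] 180 [564.9, 106.1, 179.9] 190 [565.4, 105.9, 190.7] 
tcp g [575.5 107.4 153.5] axes [0.571 0.039 0.82 ] [ 0.069 -0.998 -0.001]
[ 199  238  121   59 3753]
[571.00591109 105.67377612 158.67446512] [564.   80.4 102. ] [586.9 133.2 188.3]
n [ 0.997  0.056 -0.048] yaw 0.056 rms 2.2116356969438953
front face mid 571.5514731327743 106.38951679981437 width 51.021842072480354 center 576.0390995842899 106.64241126168866 z [111.85167588 180.32590868]
 25.12 [616.  109.5 124.8] q [-0.07  0.41 -0.42  2.48  2.54  0.78  1.93] F [-1.  -0.3 -0.3] op 0.599
```

```bash
python3 - <<'E'
from st import *
print(line((600,103.6,151.5),.066,35,rate=80,th=4)); dwell(.1); info("S05"); snap("s05",("wrist",))
c=dict(np.load("s05_wrist.npz"));crop(c,160,80,360,230,4,"pics/s05w.png")
E
python3 loop.py s05 150 173 175 258
```

```text
False
S05 25.69 [640.5 106.2 122.5] q [-0.05  0.43 -0.4   2.43  2.57  0.75  1.95] F [-0.1  0.2 -0.7] op 0.602
bar 401 med [629.8  94.9 176.7] y [ 87.1 117.5] mid 102.3 z [175.4 176.7 189.8] x [628.1 629.8 631.6]
hook 2183 [588.   93.6 158.3] [629.7 113.1 199.3] ymid 102.3
apex [597.7 102.7 197.4]
160 [597.9, 101.3, 160.0] 170 [589.1, 101.7, 171.5] 180 [588.9, 102.1, 180.3] 190 [591.6, 102.2, 190.3] 
tcp g [599.7 103.5 151.2] axes [0.573 0.038 0.819] [ 0.066 -0.998  0.   ]
```

View pics/s05w.png

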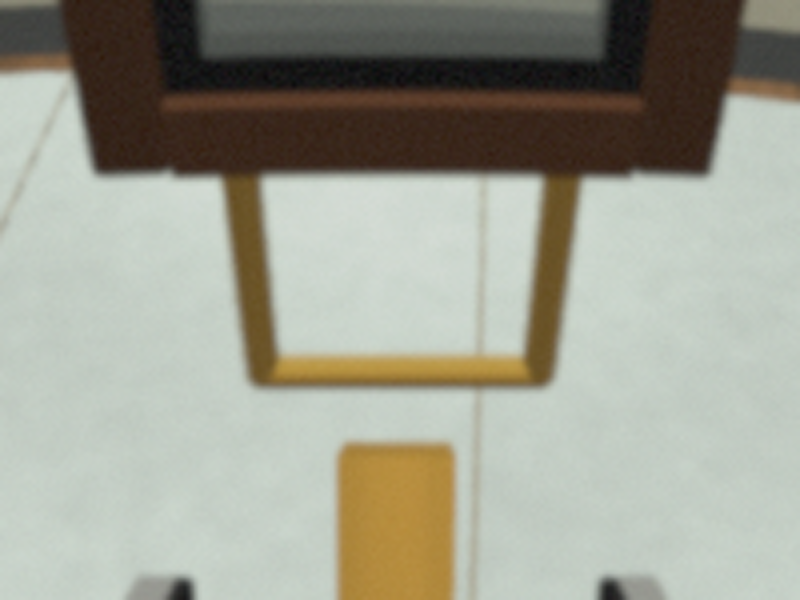

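```bash
python3 - <<'E'
from st import *
print(line((632,105.2,152.3),.066,35,rate=50,th=2.5)); dwell(.1); info("S1"); snap("s1",("wrist","scene","side"))
c=dict(np.load("s1_wrist.npz"));crop(c,160,120,360,270,4,"pics/s1w.png")
c=dict(np.load("s1_side.npz"));crop(c,230,100,330,220,5,"pics/s1s.png")
c=dict(np.load("s1_scene.npz"));crop(c,190,180,290,290,6,"pics/s1c.png")
E
python3 loop.py s1 180 220 175 258
```

```text
False
S1 26.63 [672.5 107.9 123.4] q [-0.04  0.46 -0.38  2.36  2.57  0.71  1.97] F [-0.6 -0.4 -0.6] op 0.602
bar 1201 med [628.8 102.6 196.2] y [ 87.  109.1] mid 98.0 z [188.1 196.2 207. ] x [624.6 628.8 636.6]
hook 2306 [620.   95.3 159.6] [638.8 112.9 213.3] ymid 103.9
apex [626.7 102.5 212.2]
160 [630.0, 103.0, 161.0] 170 [621.2, 103.3, 171.9] 180 [621.1, 103.9, 179.9] 190 [622.6, 103.8, 190.5] 
tcp g [631.7 105.2 152.1] axes [0.573 0.038 0.819] [ 0.066 -0.998  0.   ]
```

View pics/s1w.png

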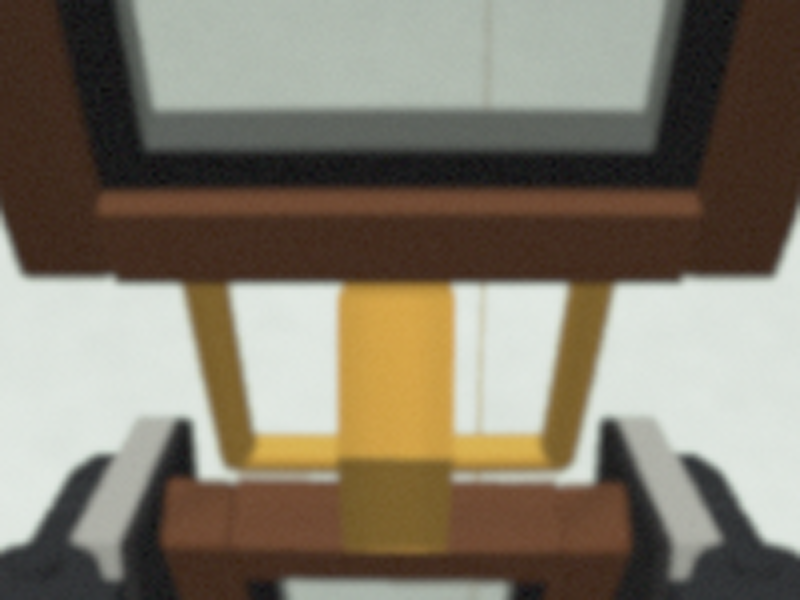

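View pics/s1c.png

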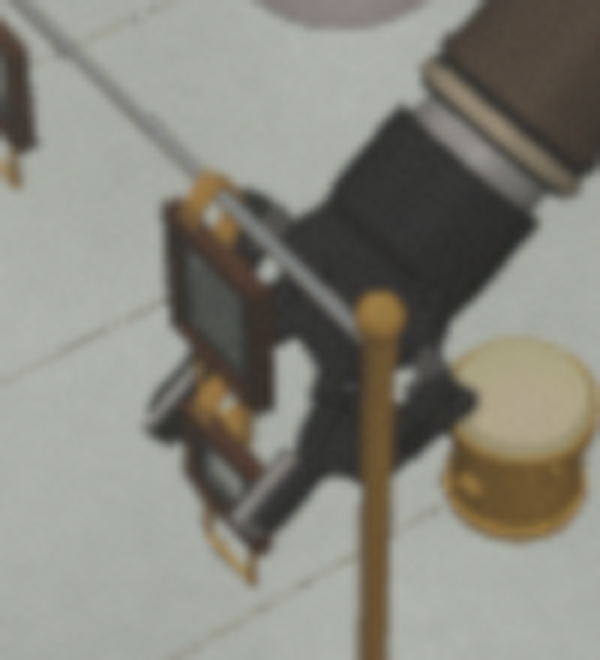

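View pics/s1s.png

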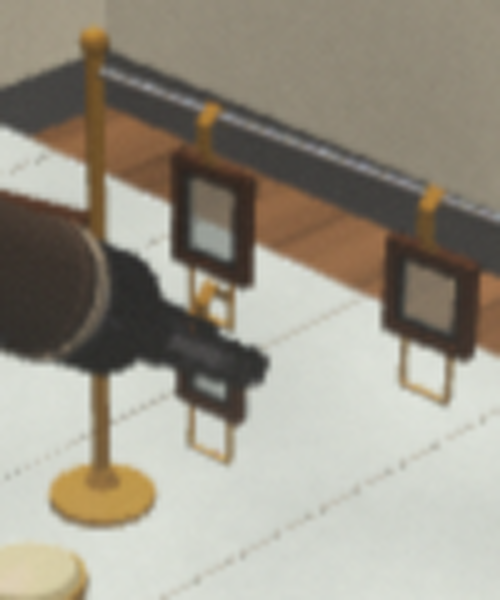

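```bash
python3 - <<'E'
from st import *
print(line((632,105.2,137),.066,35,rate=50,th=3)); info()
print(line((632,105.2,128),.066,35,rate=12,th=1.8)); dwell(.1); info("S2"); snap("s2",("wrist","scene"))
c=dict(np.load("s2_wrist.npz"));crop(c,160,120,360,270,4,"pics/s2w.png")
c=dict(np.load("s2_scene.npz"));crop(c,190,180,290,290,6,"pics/s2c.png")
E
python3 loop.py s2 180 220 175 258
```

```text
False
 27.24 [672.6 107.9 107.4] q [-0.04  0.5  -0.38  2.36  2.6   0.75  1.96] F [ 0.5  0.2 -0.9] op 0.602
True
S2 27.85 [673.2 107.9 103.3] q [-0.04  0.51 -0.38  2.37  2.6   0.76  1.95] F [-0.1 -1.3  3.7] op 0.603
bar 1572 med [629.9 102.  176. ] y [ 87.3 113.7] mid 100.5 z [172.6 176.  185.9] x [625.2 629.9 636.9]
hook 2269 [620.7  95.3 139.3] [641.2 112.9 179.6] ymid 104.0
apex [630.  104.5 178. ]
140 [630.5, 103.0, 140.9] 150 [621.8, 102.9, 151.8] 160 [621.6, 103.8, 160.0] 170 [623.6, 103.9, 170.5] 180 [630.5, 104.2, 178.4] 
tcp g [632.3 105.2 132. ] axes [0.572 0.038 0.82 ] [ 0.066 -0.998  0.   ]
```

View pics/s2w.png

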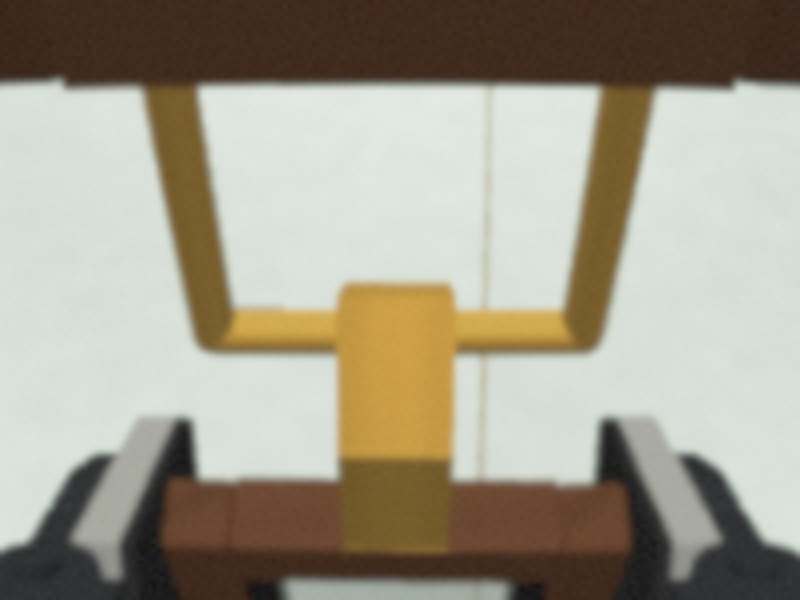

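View pics/s2c.png

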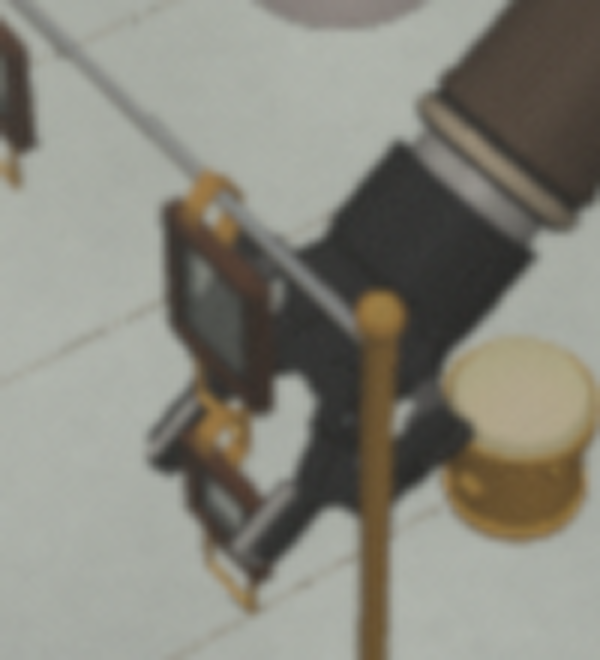

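```bash
python3 - <<'E'
from st import *
command_gripper(.72,squeeze=20); info("rel"); command_gripper(1.0); dwell(.2); snap("s3",("wrist",))
g=np.array([632,105.2,132.]);R=Rtool(.066,35)
print(line(g-R[:,2]*65,.066,35,rate=80,th=4)); info("back"); snap("s4",("wrist","side","scene"))
dwell(1.0); snap("s5",("wrist","side","scene")); info()
c=dict(np.load('s5_scene.npz'));crop(c,150,140,300,290,5,'pics/s5c.png')
c=dict(np.load('s5_side.npz'));crop(c,230,90,370,220,5,'pics/s5s.png')
for n in("wrist","side","scene"):
    a=np.load(f"s4_{n}.npz")["frame"].astype(int);b=np.load(f"s5_{n}.npz")["frame"].astype(int);d=cv2.blur(abs(a-b).astype(np.float32),(5,5)).max(2);print(n,d.max(),np.unravel_index(d.argmax(),d.shape))
E
```

```text
rel 28.22 [672.  107.6 101.9] q [-0.04  0.51 -0.38  2.37  2.6   0.76  1.95] F [-1.  -1.  -0.3] op 0.721
False
back 29.8 [620.1 104.4 140.6] q [-0.06  0.36 -0.41  2.47  2.53  0.72  1.95] F [ 0.2  0.8 -0.8] op 1.003
 31.1 [619.8 104.4 140.6] q [-0.06  0.36 -0.41  2.47  2.53  0.72  1.95] F [ 0.3 -0.  -0.6] op 0.998
wrist 18.68 (np.int64(198), np.int64(292))
side 8.44 (np.int64(164), np.int64(254))
scene 7.92 (np.int64(221), np.int64(255))
```

View pics/s5_wrist.png

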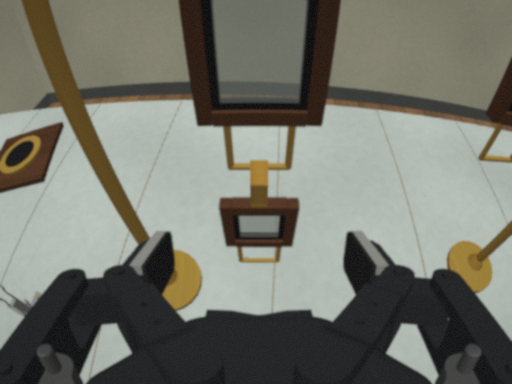

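View pics/s5c.png

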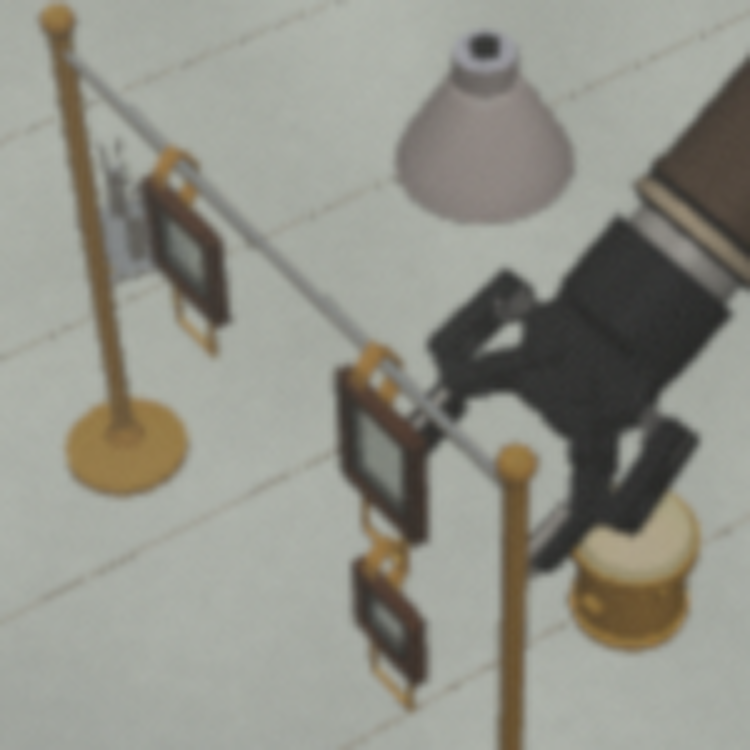

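View pics/s5s.png

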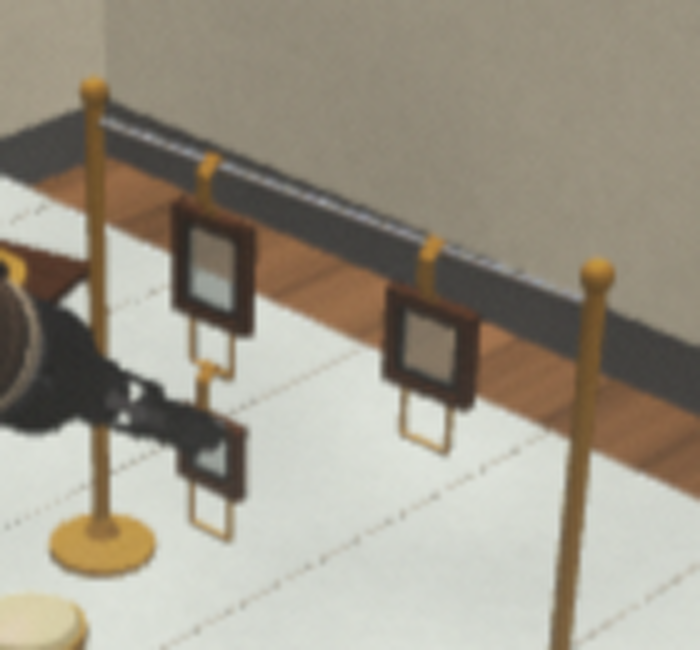

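```bash
python3 - <<'E'
from st import *
dwell(5); snap("f1",("wrist","side","scene")); dwell(.25); snap("f2",("wrist",)); dwell(.4);snap("f3",("wrist",));info()
def df(a,b,box=None):
    a=np.load(a)["frame"].astype(int);b=np.load(b)["frame"].astype(int);d=cv2.blur(abs(a-b).astype(np.float32),(5,5)).max(2);return d.max().round(1),np.unravel_index(d.argmax(),d.shape)
print(df("f1_wrist.npz","f2_wrist.npz"),df("f1_wrist.npz","f3_wrist.npz"),df("s5_wrist.npz","f1_wrist.npz"))
for n,bx in (("scene",dict(shade=(225,140,270,185),third=(178,150,205,215),lens=(260,235,292,270),box=(330,242,390,298))),("side",dict(third=(300,130,332,185),lens=(220,205,250,240),box=(138,190,188,238),shade=(258,278,315,330)))):
    a=np.load(f"{n}0.npz")["frame"].astype(int);b=np.load(f"f1_{n}.npz")["frame"].astype(int);d=cv2.blur(abs(a-b).astype(np.float32),(5,5)).max(2)
    for k,(x0,y0,x1,y1) in bx.items(): print(n,k,d[y0:y1,x0:x1].max().round(1))
E
```

```text
37.0 [619.7 104.4 140.6] q [-0.06  0.36 -0.41  2.47  2.53  0.72  1.95] F [-0.   0.1 -0.4] op 0.999
(np.float32(6.5), (np.int64(0), np.int64(329))) (np.float32(6.7), (np.int64(68), np.int64(205))) (np.float32(6.8), (np.int64(383), np.int64(27)))
scene shade 17.8
scene third 46.5
scene lens 109.4
scene box 17.0
side third 26.5
side lens 26.6
side box 29.4
side shade 26.6
```

```bash
python3 - <<'E'
from h import *
for n,b in (("side",dict(third=(303,135,330,182),lens=(222,207,248,237),shade=(262,281,309,332),box=(142,193,184,235))),):
    for t in (n+"0",f"f1_{n}"):
        c=dict(np.load(t+".npz"));W=world(c)
        for k,(x0,y0,x1,y1) in b.items():
            w=W[y0:y1,x0:x1].reshape(-1,3);z=w[(w[:,2]>(200 if k=="third" else 20))&(w[:,2]<400)&(w[:,0]<700)&(w[:,0]>200)];print(t,k,len(z),z.mean(0).round(1))
from plant import *
hand_in(); print(current_time())
E
```

```text
side0 third 498 [640.7 -57.8 259.4]
side0 lens 482 [461.6  86.4  57.1]
side0 shade 1347 [ 318.4 -259.3   55.3]
side0 box 1201 [322.3 254.5  67. ]
f1_side third 501 [640.7 -57.9 259.1]
f1_side lens 488 [461.4  86.   57.1]
f1_side shade 1345 [ 318.3 -259.4   55.3]
f1_side box 1206 [322.1 254.6  66.7]
the job is handed in; nothing more can be done
the job is handed in; nothing more can be done
```

Both slides are hanging and the job is handed in, at about 37 s of the 72 s. The tall slide hangs by its hook on the rail at about y = 104 mm, beside the slide already there. The square slide hangs by its hook on the tall one's lower loop.

**First grasp attempt missed.** The fingertips really end about 30 mm short of the reported TCP. On the first try the jaws shut in front of the tall slide's glass, with about 1 N of force read at the tool. I backed off, allowed for the offset, and then gripped both slides by their side edges at 25 N. Tool force stayed within about 5 N in every reading I took.

**Last checks:**
- **Stillness:** wrist pictures 0.25 s apart, and again about 0.4 s later, differed only by noise.
- **Seating:** both hooks look properly seated in the pictures, and the gripper was open and touching nothing.
- **Bystanders:** in the side camera's depth data, the third slide, lens, shade and tin box are within about 0.5 mm of where they started.
- **Check that disagreed:** a plain pixel comparison with the first pictures showed differences around the bystanders. The largest, at the lens and third slide, I put down to the gripper blocking the view and the tall slide being gone from behind. The smaller ones I took to be lighting.

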